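Take down the suction filter after use

TASK

The filtration is finished: take the suction filter apart from the top down, one piece at a time, each into its own place. Stand the steel press upright in the round glass dish, then hang the porcelain funnel stem-down in the hole of the wooden stand, then stand the black rubber collar upright (plug down) in the shallow steel tray, and last set the flask upright in the middle of the cork mat. Set each piece down gently, keep the flask upright, and leave the brown dropper bottle and the small beaker where they are.

Things in the scene. Friction and masses are not known exactly. Their poses are not given: they have to be found in the camera images.
- press: Stainless steel filter-cake press, 80 mm tall, 0.14 kg: flat round foot 30 mm across, 10 mm thick; rod 10 mm across; on top a cylindrical knob 22 mm across from 58 to 80 mm up, the place to grip it from above. Origin: centre of the foot's underside; z up its axis. At the start it stands loose in the funnel, on top of the stack, its foot 156 mm above the table.
- funnel: White porcelain filter funnel, 85 mm tall, 0.12 kg: straight open cup 48 mm across outside (wall 3 mm, gripped from above) from 45 to 85 mm above the origin, floor at 53 mm; stem 13 mm across (20 mm just under the cup). Origin: lower end of the stem; z up. At the start the cup's flat underside rests loosely on the collar, stem through it; origin 103 mm above the table.
- collar: Black rubber collar, rigid, 40 mm tall, 0.06 kg: round head 60 mm across, 22 to 40 mm above the origin (grip it there); below it a tapered plug 29 to 33 mm across; bore about 21 mm. Origin: centre of the plug's lower end; z up. At the start the head rests on the flask's rim, plug loose in its mouth; origin 108 mm above the table. It can stand on its plug.
- flask: Clear glass conical flask, 130 mm tall, 0.22 kg, bottom of the stack: base 84 mm across; neck 42 mm across from 85 to 130 mm up; mouth 36 mm. A side tube 9 mm thick leaves the neck towards own +x, ending 52 mm from the axis, 102 mm up. Grip the bare neck from above, fingers closing along own y to clear the tube. Origin: centre of the underside; z up.
- dish: Round glass dish, the place for the press: 90 mm across, walls 15 mm high and 2 mm thick, inner floor 3 mm above its origin. Fixed. Origin: centre of its underside, on the table.
- rack: Wooden funnel stand, the place for the funnel: top board 90 x 100 mm, upper face 75 mm above the table, with one vertical hole of 31 mm through its centre; two side boards (at own +-y) and a base board whose upper face is 10 mm above the table. Fixed. A hung funnel rests on the flat underside of its cup, its stem in the hole. Origin: centre of the underside, straight below the hole.
- tray: Shallow steel tray, the place for the collar: 110 mm along its x, 90 mm along its y, walls 10 mm high and 3 mm thick, inner floor 3 mm above its origin. Fixed. Origin: centre of its underside, on the table.
- mat: Round cork mat, the place for the flask: 120 mm across, 5 mm thick. Fixed. Origin: centre of its underside, on the table.
- bottle: Bystander: brown glass dropper bottle with a black cap and bulb, 32 mm across, 82 mm tall. Loose; leave it where it is. Origin: centre of its underside.
- beaker: Bystander: small empty glass beaker, 42 mm across, 55 mm tall. Loose; leave it where it is. Origin: centre of its underside.
Not all that is in view belongs to the job. What is shaped like the flask but blue is not meant. Of the things that look like the mat, the smaller one is meant.

How it is judged:
By the outcome, as a careful person would: the job done as asked, in the order asked, and still so for the second after the job is handed in, with the robot touching nothing.
It also fails if it takes over 128 s, if anything falls off the work surface, if the arm or the gripper's body presses on something with over 40 N, if the wrist force passes 120 N, or if a joint passes its speed limit or range.

ROBOT

A 6-joint arm with a two-finger parallel gripper is mounted at the origin on the work surface. World frame = base frame: x ahead of the robot, y to its left, z up, the work surface at z = 0. Lengths are in m, angles in rad, forces in N, time in s.
With the tool pointing down it reaches from about 0.275 to 0.85 m from the base axis. Payload 19 kg.
Tool frame: the origin (TCP) lies on the front face of the gripper's body, between the roots of the fingers; the fingertips stand 73 mm ahead of it and the grasp point (between the pads) lies 54 mm ahead of it (r.grip_depth is the distance from the TCP to the grasp point, in m); z points along the fingers, y is the direction in which the jaws open and shut (so a half turn about z gives the same grasp; the last joint's range is limited). The gripper opens to 85 mm and grips with 20 to 120 N. Pads are 22 mm wide; open, the fingers measure 114 mm over their backs; the gripper's body (76 mm by 85 mm) begins 54 mm behind the grasp point. The pads swing forward as they close: fully open they stand 13 mm farther back than shut.
Start: joints at [-1.461, 0.15, 1.437, -0, 1.554, -0.134], TCP at [0.139, -0.558, 0.304] pointing down, gripper open.
Joint ranges: [-2.8, 2.8], [-0.68, 2.1], [0.12, 2.68], [-1.39, 4.53], [0.16, 2.79], [-2.81, 2.81]. Speed limits (rad/s): [1.89, 1.89, 2.22, 3.01, 3.01, 3.01].

INTERFACE

Orientations are given as a rotation vector (axis times angle).
In Python, from plant import r, capture, finish_job gives the robot as it stands. The module is installed in compiled form; this text tells all that it offers.
- The arm moves only by the tool apply_moves, never from a script. Its argument "commands" is a list of rows, each a list of 7 numbers: the shift along the tool's x, y, z in units of 25 mm (1.0 is 25 mm), then the turn, a rotation vector about the tool's x, y, z in units of 5 degrees (1.0 is 5 degrees), then the gripper command: -1 is fully open, 1 is shut, values between are in proportion. In form: [[x, y, z, wx, wy, wz, claw], ...]. A call has 1 to 5 rows; each row shifts and turns the pose as measured when the row begins, along the tool's axes as they then stand; what a row does not reach is not made up. A row lasts 1/12 s, in which the tool goes at most 41.7 mm and 7.16 degrees, less where a joint would pass 70% of its speed; a pose out of reach is approached as far as the arm can. A call is refused whole if a number of a shift passes 1 or a number of a turn 1, either way. A call with a gripper value outside its range is refused whole. The fingers move at their own pace and stop on an object; "force" is the grip in N (left out, the last holds). Time passes only in rows, so rows that do not move let the fingers close. It gives the time, the measured TCP pose, the force and the opening at its end, in the units of the state.
- r.state(): the state, without advancing time (a new reading comes with each control period).
- capture(name): name is "side" or "top"; returns a dict with "frame" (420x560x3 uint8, blue, green, red), "intrinsics" (3x3 intrinsics, pixels), "k1" (the pictures are not rectified: a ray, as slopes to the right and down, at radius r is drawn at 1 + k1 r^2 times it, then the intrinsics apply), "rvec" (rotation vector, rad) and "tvec" (3), from world to camera coordinates, as OpenCV has them. Camera axes: x right, y down, z forward; pixel columns grow to the right and rows downward; lengths in m; the calibration is good to about 2 mm. A picture is of the moment at which its call begins. There is no depth.
- finish_job(): hands the job in, once; it reports no verdict.
The state is a dict: "t": time; "qpos": joint angles; "qd": joint speeds; "joint_efforts": joint torques, N m; "ee_pos": TCP position; "tool_rot": TCP orientation; "force": force on the tool from outside, world axes, zero at the start; "moment": the same for the moment, N m; "gripper_width": finger opening in m.
Only numpy, scipy, OpenCV 4.12 (cv2) and the standard library are available. Lean on these libraries where they do the work, as an engineer would, in place of code of your own. Each camera call takes 0.05 s, during which the arm holds its last target. There are 200 camera calls.

## Working session

There is one attempt and no reset: what is moved stays moved. The work goes in short steps, Python scripts to look and compute and a tool call to move; the robot and the scene stay as the last step left them, time stands still between calls to the robot, and variables do not carry over. Pictures are saved under pics/ and viewed, about 12 in all and at most 16, crops included, and the job is handed in when it is done.

Besides the shell and the picture viewer there is one more tool, called after "Emit:" as name(argument=value, ...), one argument or row to a line, values as JSON. apply_moves: Moves the arm, as the interface text tells. Its arguments: {"type":"object","properties":{"commands":{"type":"array","items":{"type":"array","items":{"type":"number"}}},"force":{"type":"number"}},"required":["commands"]}

```bash
mkdir -p pics; cat > h.py <<'E'
import numpy as np, cv2
from plant import r, capture, finish_job
from scipy.spatial.transform import Rotation as R
def shot(name, fn=None):
    c=capture(name)
    if fn: cv2.imwrite('pics/'+fn, c['frame'])
    return c
def ray(c,u,v):
    K=np.array(c['intrinsics'],float)
    k=float(np.ravel(c['k1'])[0])
    d=cv2.undistortPoints(np.array([[[u,v]]],float),K,np.array([k,0,0,0,0]))[0,0]
    M=cv2.Rodrigues(np.array(c['rvec'],float))[0]; t=np.array(c['tvec'],float).ravel()
    o=-M.T@t; w=M.T@np.array([d[0],d[1],1.]); return o,w
def onz(c,u,v,z):
    o,w=ray(c,u,v); return o+w*(z-o[2])/w[2]
def proj(c,p):
    q=cv2.projectPoints(np.array(p,float).reshape(-1,1,3),np.array(c['rvec'],float),np.array(c['tvec'],float),np.array(c['intrinsics'],float),np.array([float(np.ravel(c['k1'])[0]),0,0,0]))[0]
    return q[:,0]
E
python3 - <<'E'
from h import *
for n in('side','top'):
    c=shot(n,n+'0.png'); print(n,c['intrinsics'],c['k1'],ray(c,280,210))
s=r.state();print(s)
E
```

```text
side [[461.17159519   0.         277.86327639]
 [  0.         461.17159519 209.18661723]
 [  0.           0.           1.        ]] -0.12551828443463287 (array([ 0.07406   , -0.77329334,  0.9410258 ]), array([ 0.31940133,  0.64390571, -0.69526456]))
top [[381.43548789   0.         276.04692565]
 [  0.         381.43548789 206.62668417]
 [  0.           0.           1.        ]] 0.003816990079463186 (array([0.37526325, 0.00276545, 0.92086901]), array([ 0.03809629, -0.00817539, -0.9993335 ]))
{'t': 0.1, 'qpos': array([-1.46099088e+00,  1.50922355e-01,  1.43794392e+00, -6.05090161e-06,
        1.55379563e+00, -1.33992080e-01]), 'qd': array([ 0.00044527,  0.00011553, -0.00216066, -0.00026248, -0.00027628,
        0.00074548]), 'joint_efforts': array([ 5.21802416e-03, -7.14380836e+01, -5.71796858e+01, -1.63752047e-04,
        7.25916776e-03, -8.42198631e-06]), 'ee_pos': array([ 0.13876731, -0.55786037,  0.30335503]), 'tool_rot': array([-3.11721927e+00, -3.81878698e-01, -1.08048308e-05]), 'force': array([-0.01982794,  0.67844824,  0.29857619]), 'moment': array([-0.00256478, -0.01024125,  0.01437169]), 'gripper_width': 0.08565980204706156}
```

View pics/side0.png

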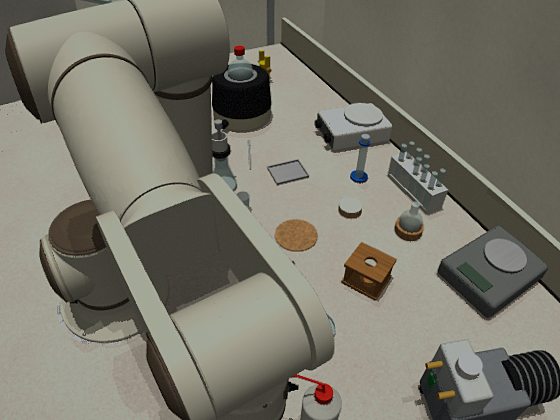

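View pics/top0.png

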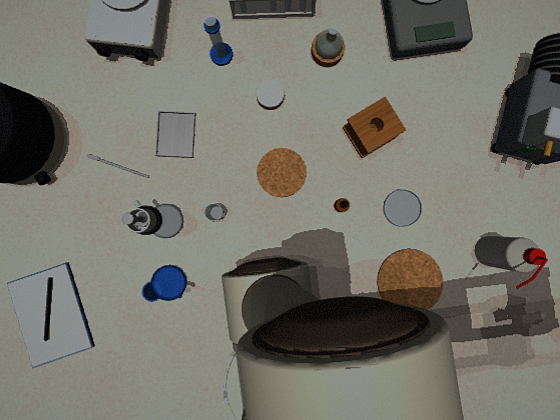

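The views show the real stack at top (160,220), side (222,165). The look-alikes are the blue flask at top (170,282) and the small flask on a ring at top (328,47). Mats are at top (281,172), the smaller one and so the target, and at (410,278), the larger. Targets in the top view: dish (402,208), rack (375,126), tray (176,135). Bystanders: bottle (342,205), beaker (216,212). I'll check the choice in a close crop.

```bash
python3 - <<'E'
from h import *
t=cv2.imread('pics/top0.png'); s=cv2.imread('pics/side0.png')
a=cv2.resize(t[170:270,100:240],None,fx=5,fy=5,interpolation=cv2.INTER_CUBIC)[:500,:700]
cv2.imwrite('pics/c1.png',a)
b=cv2.resize(s[100:220,195:275],None,fx=5,fy=5,interpolation=cv2.INTER_CUBIC); cv2.imwrite('pics/c2.png',b)
c=capture('top')
for n,u,v,z in[('mat',281,172,.005),('mat2',410,278,.005),('dish',402,208,.015),('tray',176,135,.01),('bottle',342,205,.08),('beaker',216,212,.05),('stack',160,220,.0)]:
    print(n,onz(c,u,v,z)[:2].round(3))
E
```

```text
mat [ 0.502 -0.01 ]
mat2 [ 0.239 -0.309]
dish [ 0.406 -0.294]
tray [0.599 0.241]
bottle [ 0.414 -0.141]
beaker [0.408 0.142]
stack [0.395 0.286]
```

View pics/c1.png

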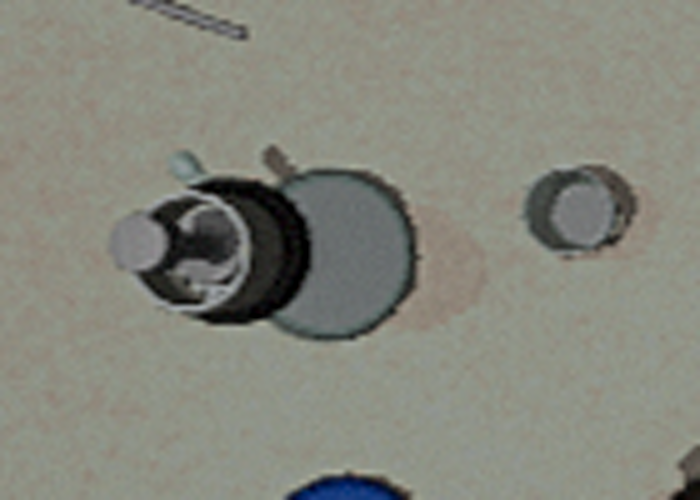

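View pics/c2.png

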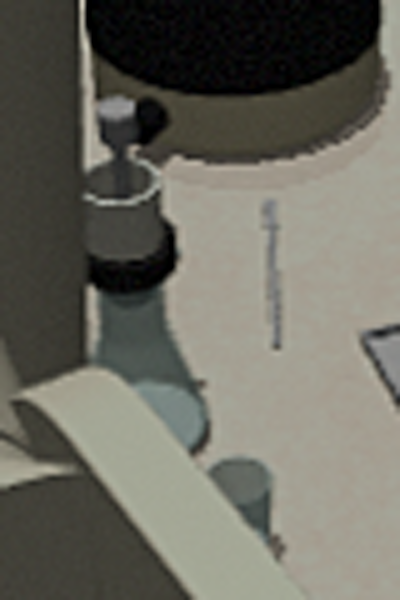

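The crop shows clear flask base centred near top (165.9,220.8), collar below white funnel (rim about (137.7,220)), knob top at (127.7,218.4), side tube tip at (136.6,203). It is the right stack.

```bash
python3 - <<'E'
from h import *
c=capture('top'); t=c['frame']; hsv=cv2.cvtColor(t,cv2.COLOR_BGR2HSV)
for n,u,v,z in[('base',165.7,220.7,.002),('knob',127.5,218.2,.236),('rim',137.5,219.8,.188),('tube',136.6,203,.102),('rackhole?',377,125,.075)]:
    print(n,onz(c,u,v,z)[:2].round(4))
def comp(m,u,v,z,n):
    k,l,st,ce=cv2.connectedComponentsWithStats(m.astype(np.uint8)); i=l[v,u]
    cs,_=cv2.findContours((l==i).astype(np.uint8),cv2.RETR_EXTERNAL,cv2.CHAIN_APPROX_NONE)
    q=max(cs,key=cv2.contourArea); 
    print(n,i,st[i],cv2.fitEllipse(q),cv2.minAreaRect(q),onz(c,*cv2.fitEllipse(q)[0],z)[:2].round(4)); return cv2.minAreaRect(q)
H,S,V=[hsv[...,i].astype(int) for i in range(3)]
print(hsv[172,281],hsv[208,402],hsv[240,402],hsv[135,176],hsv[110,374],hsv[125,377],hsv[150,360])
comp((S>80)&(H<25),281,172,.005,'mat')
comp((S>80)&(H<25)&(V>60),390,110,.075,'rack')
cv2.imwrite('pics/c3.png',cv2.resize(np.hstack([t[80:170,335:415],t[180:270-0,362:442],t[95:185,136:216]]),None,fx=3.3,fy=3.3,interpolation=cv2.INTER_NEAREST))
E
```

```text
base [0.3929 0.2713]
knob [0.395  0.2714]
rim [0.3928 0.2711]
tube [0.431 0.304]
rackhole? [ 0.5913 -0.2272]
[ 15 140 131] [ 90  16 125] [ 38  25 150] [  0   4 133] [ 15 191 111] [  6 255  32] [  4 255  21]
mat 331 [ 257  148   49   49 1892] ((281.1830139160156, 172.03640747070312), (48.11978530883789, 48.28049087524414), 151.85232543945312) ((281.0, 172.0), (48.0, 48.0), 90.0) [ 0.5018 -0.0104]
rack 4 [ 348   97   58   57 1691] ((376.1943664550781, 124.30289459228516), (45.95751953125, 52.11452865600586), 59.70417785644531) ((376.39886474609375, 124.43820190429688), (41.233917236328125, 44.30791473388672), 57.9946174621582) [ 0.5929 -0.2255]
```

View pics/c3.png

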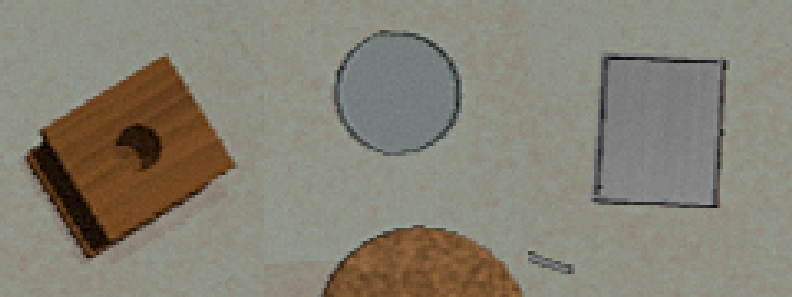

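Emit:
apply_moves(
  commands=[
    [0,0,-0.8,0,0,-1,-1],
    [0,0,-0.8,0,0,-1,-1],
    [0,0,-0.8,0,0,-1,-1],
    [0,0,-0.8,0,0,-1,-1],
    [0,0,0,0,0,-1,-1],
  ],
)

```text
t: 0.62
ee_pos: [0.1387, -0.5574, 0.3845]
tool_rot: [-2.948, -1.068, -0.002]
force: [0.2, -0.2, -0.6]
gripper_width: 0.0853
```

```bash
cat >> h.py <<'E'
def plan(*ts,yaw=41):
    """units (25mm/5deg) of tool shifts along successive world targets"""
    s=r.state(); Q=R.from_rotvec(s['tool_rot']).as_matrix(); p=s['ee_pos']
    x=Q[:,0]; a=np.degrees(np.arctan2(x[1],x[0]))
    D=R.from_euler('z',yaw,degrees=True).as_matrix()@np.diag([1,-1,-1.])
    print('t',round(s['t'],2),'pos',p.round(4),'yaw',a.round(2),'tilt',np.degrees(np.arccos(-Q[2,2])).round(2),'w',round(s['gripper_width'],4),'F',s['force'].round(1),
      'turn units',(R.from_matrix(Q.T@D).as_rotvec(degrees=True)/5).round(2))
    for t in ts:
        d=D.T@(np.array(t)-p)/.025; print('to',t,'units',d.round(2),'rows',np.abs(d).max().round(1)); p=np.array(t)
E
python3 - <<'E'
from h import *
print(r.grip_depth)
plan((.42,-.35,.37),(.5,0,.37),(.394,.2713,.36),(.394,.2713,.280))
c=capture('top')
for n,u,v,z in[('rack',376.5,124.4,.075),('dish',402.4,207.6,.015),('tray',176,134.2,.01),('mat',281.2,172,.005)]: print(n,onz(c,u,v,z)[:2].round(4))
E
```

```text
0.0539
t 0.62 pos [ 0.1387 -0.5574  0.3845] yaw 39.82 tilt 0.34 w 0.0853 F [ 0.2 -0.2 -0.6] turn units [-0.06 -0.04 -0.24]
to (0.42, -0.35, 0.37) units [13.93  1.12  0.58] rows 13.9
to (0.5, 0, 0.37) units [11.6  -8.47  0.  ] rows 11.6
to (0.394, 0.2713, 0.36) units [  3.92 -10.97   0.4 ] rows 11.0
to (0.394, 0.2713, 0.28) units [0.  0.  3.2] rows 3.2
rack [ 0.5927 -0.2261]
dish [ 0.4066 -0.2952]
tray [0.6007 0.2405]
mat [ 0.5018 -0.0105]
```

Emit:
apply_moves(
  commands=[
    [1,0.08,0,0,0,-0.2,-1],
    [1,0.08,0,0,0,0,-1],
    [1,0.08,0,0,0,0,-1],
    [1,0.08,0,0,0,0,-1],
    [1,0.08,0,0,0,0,-1],
  ],
)

```text
t: 1.08
ee_pos: [0.2395, -0.4826, 0.3794]
tool_rot: [-2.937, -1.08, -0.002]
force: [0.4, -0.0, -0.3]
gripper_width: 0.0855
```

Emit:
apply_moves(
  commands=[
    [1,0.08,0,0,0,0,-1],
    [1,0.08,0,0,0,0,-1],
    [1,0.08,0,0,0,0,-1],
    [1,0.08,0,0,0,0,-1],
    [1,0.08,0,0,0,0,-1],
  ],
)

```text
t: 1.5
ee_pos: [0.3457, -0.4049, 0.3764]
tool_rot: [-2.94, -1.058, -0.001]
force: [0.2, 0.1, 0.7]
gripper_width: 0.0855
```

Emit:
apply_moves(
  commands=[
    [1,0.08,0,0,0,0,-1],
    [1,0.08,0,0,0,0,-1],
    [1,0.08,0,0,0,0,-1],
    [1,0.08,0,0,0,0,-1],
    [1,-0.7,0,0,0,0,-1],
  ],
)

```text
t: 1.92
ee_pos: [0.4417, -0.3145, 0.373]
tool_rot: [-2.942, -1.037, 0.002]
force: [0.3, -0.0, 0.5]
gripper_width: 0.0854
```

Emit:
apply_moves(
  commands=[
    [1,-0.73,0,0,0,0,-1],
    [1,-0.73,0,0,0,0,-1],
    [1,-0.73,0,0,0,0,-1],
    [1,-0.73,0,0,0,0,-1],
    [1,-0.73,0,0,0,0,-1],
  ],
)

```text
t: 2.33
ee_pos: [0.4839, -0.1584, 0.3712]
tool_rot: [-2.944, -1.014, 0.009]
force: [0.5, -0.7, 0.6]
gripper_width: 0.0853
```

Emit:
apply_moves(
  commands=[
    [1,-0.73,0,0,0,0,-1],
    [1,-0.73,0,0,0,0,-1],
    [1,-0.73,0,0,0,0,-1],
    [1,-0.73,0,0,0,0,-1],
    [1,-0.73,0,0,0,0,-1],
  ],
)

```text
t: 2.75
ee_pos: [0.5269, -0.0015, 0.3711]
tool_rot: [-2.949, -0.994, 0.014]
force: [0.6, -1.2, 0.2]
gripper_width: 0.0856
```

```bash
python3 - <<'E'
from h import *
plan((.394,.2713,.36),(.394,.2713,.280))
E
```

```text
t 2.75 pos [ 0.5269 -0.0015  0.3711] yaw 37.26 tilt 1.77 w 0.0856 F [ 0.6 -1.2  0.2] turn units [-0.35 -0.02 -0.75]
to (0.394, 0.2713, 0.36) units [  3.15 -11.72   0.45] rows 11.7
to (0.394, 0.2713, 0.28) units [0.  0.  3.2] rows 3.2
```

Emit:
apply_moves(
  commands=[
    [0.27,-1,0,-0.1,0,-0.2,-1],
    [0.27,-1,0,-0.1,0,-0.2,-1],
    [0.27,-1,0,-0.1,0,-0.2,-1],
    [0.27,-1,0,0,0,0,-1],
    [0.27,-1,0,0,0,0,-1],
  ],
)

```text
t: 3.17
ee_pos: [0.4741, 0.1242, 0.3682]
tool_rot: [-2.948, -1.066, 0.009]
force: [0.1, 1.0, 0.1]
gripper_width: 0.0855
```

Emit:
apply_moves(
  commands=[
    [0.27,-1,0,-0.1,0,-0.2,-1],
    [0.27,-1,0,-0.1,0,-0.2,-1],
    [0.27,-1,0,-0.1,0,-0.2,-1],
    [0.27,-1,0,0,0,0,-1],
    [0.27,-1,0,0,0,0,-1],
  ],
)

```text
t: 3.58
ee_pos: [0.4125, 0.2456, 0.3639]
tool_rot: [2.914, 1.124, 0.0]
force: [0.2, -0.2, 0.5]
gripper_width: 0.0853
```

Emit:
apply_moves(
  commands=[
    [0,0,0,0,0,0,-1],
  ],
)

```text
t: 3.67
ee_pos: [0.4105, 0.2484, 0.3633]
tool_rot: [2.915, 1.125, -0.001]
force: [0.4, -0.9, 0.1]
gripper_width: 0.0853
```

```bash
python3 - <<'E'
from h import *
plan((.394,.2713,.36),(.394,.2713,.280))
shot('side','s1.png')
E
```

```text
t 3.67 pos [0.4105 0.2484 0.3633] yaw 42.19 tilt 0.99 w 0.0853 F [ 0.4 -0.9  0.1] turn units [0.18 0.07 0.24]
to (0.394, 0.2713, 0.36) units [ 0.1  -1.13  0.13] rows 1.1
to (0.394, 0.2713, 0.28) units [0.  0.  3.2] rows 3.2
```

Emit:
apply_moves(
  commands=[
    [0.1,-0.7,0,0.18,0.07,0.24,-1],
    [0,-0.45,0,0,0,0,-1],
    [0,0,0,0,0,0,-1],
  ],
)

```text
t: 3.97
ee_pos: [0.3937, 0.2702, 0.3615]
tool_rot: [2.943, 1.093, -0.004]
force: [0.4, 0.9, -0.6]
gripper_width: 0.0854
```

```bash
python3 - <<'E'
from h import *
plan((.394,.2713,.36),(.394,.2713,.280))
c=shot('side'); f=c['frame']
cv2.imwrite('pics/s1.png',cv2.resize(f[80:220,150:310],None,fx=4,fy=4,interpolation=cv2.INTER_CUBIC))
print(proj(c,[(.394,.2713,.236),(.394,.2713,.214),(.3935,.2713,.188),(.3935,.2713,0)]).round(1))
E
```

```text
t 3.97 pos [0.3937 0.2702 0.3615] yaw 40.73 tilt 0.18 w 0.0854 F [ 0.4  0.9 -0.6] turn units [ 0.01  0.03 -0.05]
to (0.394, 0.2713, 0.36) units [ 0.04 -0.03  0.06] rows 0.1
to (0.394, 0.2713, 0.28) units [0.  0.  3.2] rows 3.2
[[217.2 121.2]
 [217.8 127.8]
 [218.4 135.5]
 [223.1 185.6]]
```

View pics/s1.png

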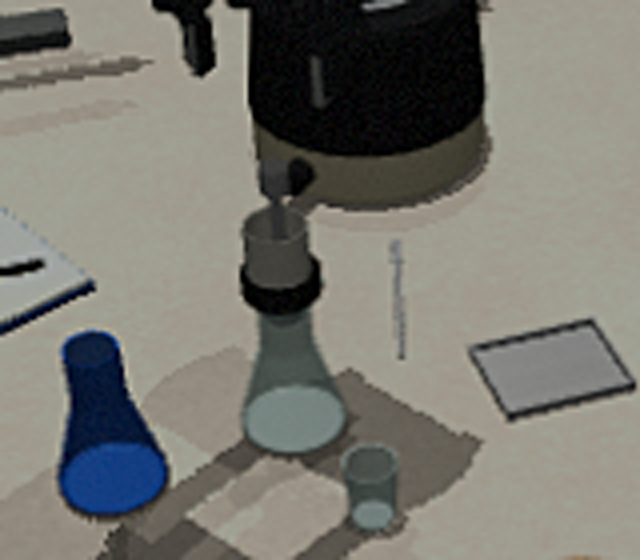

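The stack stands apart from everything else, and my knob and base estimates project onto it to within about 1.5 px (knob at side (218.5,121)). Now I'll go down and grip the press.

Emit:
apply_moves(
  commands=[
    [0.05,0,0.8,0,0,0,-1],
    [0,0,0.8,0,0,0,-1],
    [0,0,0.8,0,0,0,-1],
    [0,0,0.6,0,0,0,-1],
    [0,0,0.25,0,0,0,-1],
  ],
)

```text
t: 4.43
ee_pos: [0.3979, 0.2668, 0.2785]
tool_rot: [2.941, 1.088, 0.003]
force: [-1.1, 0.1, -0.4]
gripper_width: 0.0855
```

Emit:
apply_moves(
  commands=[
    [0,0,0,0,0,0,-0.4],
    [0,0,0,0,0,0,0],
    [0,0,0,0,0,0,0.3],
    [0,0,0,0,0,0,1],
    [0,0,0,0,0,0,1],
  ],
  force=30,
)

```text
t: 4.85
ee_pos: [0.3994, 0.2653, 0.2798]
tool_rot: [2.941, 1.085, 0.003]
force: [-0.2, 0.4, 0.2]
gripper_width: 0.0258
```

Emit:
apply_moves(
  commands=[
    [0,0,0,0,0,0,1],
    [0,0,0,0,0,0,1],
    [0,0,0,0,0,0,1],
    [0,0,0,0,0,0,1],
  ],
)

```text
t: 5.18
ee_pos: [0.3997, 0.2654, 0.2811]
tool_rot: [2.941, 1.085, 0.006]
force: [-1.0, 0.6, -1.4]
gripper_width: 0.0217
```

```bash
python3 - <<'E'
from h import *
print(r.grip_depth)
plan((.394,.2713,.36))
E
```

```text
0.0539
t 5.18 pos [0.3997 0.2654 0.2811] yaw 40.5 tilt 0.45 w 0.0217 F [-1.   0.6 -1.4] turn units [ 0.09 -0.02 -0.1 ]
to (0.394, 0.2713, 0.36) units [-0.02 -0.33 -3.16] rows 3.2
```

The press is held (width 21.7 mm), but the tool drifted about 8 mm sideways on the way down. I'll lift gently and move back to centre as it rises.

Emit:
apply_moves(
  commands=[
    [0,-0.2,-0.15,0,0,0,1],
    [0,-0.05,-0.4,0,0,0,1],
    [0,0,-0.5,0,0,0,1],
    [0,0,-0.5,0,0,0,1],
    [0,0,-0.5,0,0,0,1],
  ],
)

```text
t: 5.6
ee_pos: [0.3937, 0.2711, 0.3342]
tool_rot: [2.941, 1.086, 0.0]
force: [0.6, 0.7, -1.1]
gripper_width: 0.0221
```

Emit:
apply_moves(
  commands=[
    [0,0,-0.5,0,0,0,1],
    [0,0,-0.5,0,0,0,1],
    [0,0,-0.3,0,0,0,1],
    [0,0,0,0,0,0,1],
  ],
)

```text
t: 5.93
ee_pos: [0.393, 0.2722, 0.374]
tool_rot: [2.941, 1.088, 0.008]
force: [0.0, 0.1, -1.0]
gripper_width: 0.0216
```

```bash
python3 - <<'E'
from h import *
plan((.5,0.0,.37),(.4066,-.2952,.36),(.4066,-.2952,.130))
c=shot('side'); f=c['frame']
cv2.imwrite('pics/s2.png',cv2.resize(f[60:220,150:310],None,fx=3,fy=3,interpolation=cv2.INTER_CUBIC))
E
```

```text
t 5.93 pos [0.393  0.2722 0.374 ] yaw 40.59 tilt 0.47 w 0.0216 F [ 0.   0.1 -1. ] turn units [ 0.09 -0.03 -0.08]
to (0.5, 0.0, 0.37) units [-3.91 11.03  0.16] rows 11.0
to (0.4066, -0.2952, 0.36) units [-10.57   6.46   0.4 ] rows 10.6
to (0.4066, -0.2952, 0.13) units [0.  0.  9.2] rows 9.2
```

View pics/s2.png

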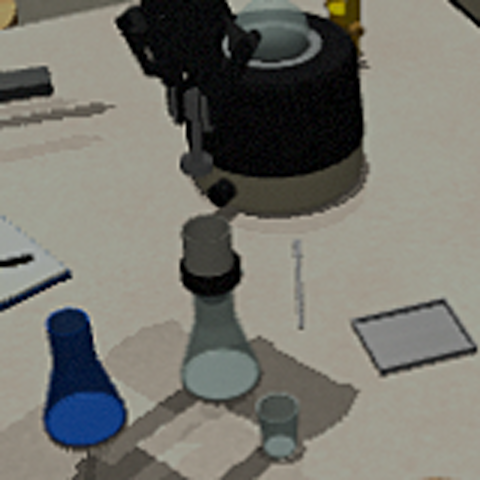

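The press hangs upright in the gripper (foot at crop (197,163)) and the rest of the stack is undisturbed. Next I'll carry it to the dish.

Emit:
apply_moves(
  commands=[
    [-0.35,1,0,0,0,0,1],
    [-0.35,1,0,0,0,0,1],
    [-0.35,1,0,0,0,0,1],
    [-0.35,1,0,0,0,0,1],
    [-0.35,1,0,0,0,0,1],
  ],
)

```text
t: 6.4
ee_pos: [0.4403, 0.1484, 0.3712]
tool_rot: [2.938, 1.1, 0.002]
force: [0.5, -0.5, -2.4]
gripper_width: 0.0212
```

Emit:
apply_moves(
  commands=[
    [-0.35,1,0,0,0,0,1],
    [-0.35,1,0,0,0,0,1],
    [-0.35,1,0,0,0,0,1],
    [-0.35,1,0,0,0,0,1],
    [-0.35,1,0,0,0,0,1],
  ],
)

```text
t: 6.82
ee_pos: [0.4899, 0.0191, 0.3683]
tool_rot: [2.939, 1.101, -0.004]
force: [0.7, -1.2, -0.6]
gripper_width: 0.0218
```

```bash
python3 - <<'E'
from h import *
plan((.4066,-.2952,.36),(.4066,-.2952,.130))
E
```

```text
t 6.82 pos [0.4899 0.0191 0.3683] yaw 41.08 tilt 0.22 w 0.0218 F [ 0.7 -1.2 -0.6] turn units [0.02 0.04 0.02]
to (0.4066, -0.2952, 0.36) units [-10.76   7.3    0.33] rows 10.8
to (0.4066, -0.2952, 0.13) units [0.  0.  9.2] rows 9.2
```

Emit:
apply_moves(
  commands=[
    [-1,0.68,0,0,0,0,1],
    [-1,0.68,0,0,0,0,1],
    [-1,0.68,0,0,0,0,1],
    [-1,0.68,0,0,0,0,1],
    [-1,0.68,0,0,0,0,1],
  ],
)

```text
t: 7.23
ee_pos: [0.4511, -0.1332, 0.3638]
tool_rot: [-2.94, -1.104, 0.012]
force: [0.6, -0.4, -0.9]
gripper_width: 0.022
```

Emit:
apply_moves(
  commands=[
    [-1,0.68,0,0,0,0,1],
    [-1,0.68,0,0,0,0,1],
    [-1,0.68,0,0,0,0,1],
    [-1,0.68,0,0,0,0,1],
    [-0.7,0.5,0,0,0,0,1],
  ],
)

```text
t: 7.65
ee_pos: [0.4113, -0.2782, 0.3605]
tool_rot: [-2.937, -1.101, 0.016]
force: [0.2, 1.0, -1.9]
gripper_width: 0.0217
```

Emit:
apply_moves(
  commands=[
    [0,0,0.3,0,0,0,1],
    [0,0,0.3,0,0,0,1],
  ],
)

```text
t: 7.82
ee_pos: [0.4097, -0.2822, 0.3442]
tool_rot: [-2.939, -1.094, 0.018]
force: [-0.8, 0.7, -1.2]
gripper_width: 0.0215
```

```bash
python3 - <<'E'
from h import *
plan((.4066,-.2952,.36),(.4066,-.2952,.130))
E
```

```text
t 7.82 pos [ 0.4097 -0.2822  0.3442] yaw 40.84 tilt 0.72 w 0.0215 F [-0.8  0.7 -1.2] turn units [-0.1   0.1  -0.03]
to (0.4066, -0.2952, 0.36) units [-0.43  0.31 -0.63] rows 0.6
to (0.4066, -0.2952, 0.13) units [0.  0.  9.2] rows 9.2
```

Emit:
apply_moves(
  commands=[
    [-0.4,0.3,0.5,-0.1,0.1,0,1],
    [0,0,0.8,0,0,0,1],
    [0,0,0.8,0,0,0,1],
    [0,0,0.8,0,0,0,1],
    [0,0,0.8,0,0,0,1],
  ],
)

```text
t: 8.23
ee_pos: [0.4073, -0.292, 0.2465]
tool_rot: [2.943, 1.098, 0.002]
force: [0.3, 0.2, -1.6]
gripper_width: 0.0218
```

Emit:
apply_moves(
  commands=[
    [0,0,0.8,0,0,0,1],
    [0,0,0.8,0,0,0,1],
    [0,0,0.8,0,0,0,1],
    [0,0,0.7,0,0,0,1],
    [0,0,0.2,0,0,0,1],
  ],
)

```text
t: 8.65
ee_pos: [0.4065, -0.285, 0.1535]
tool_rot: [-2.934, -1.102, 0.002]
force: [0.4, -0.4, -2.8]
gripper_width: 0.0217
```

Emit:
apply_moves(
  commands=[
    [0,0,0,0,0,0,1],
  ],
)

```text
t: 8.73
ee_pos: [0.4062, -0.2838, 0.1521]
tool_rot: [-2.932, -1.102, 0.004]
force: [0.3, -0.2, -0.9]
gripper_width: 0.022
```

```bash
python3 - <<'E'
from h import *
plan((.4066,-.2952,.1275))
E
```

```text
t 8.73 pos [ 0.4062 -0.2838  0.1521] yaw 41.21 tilt 0.57 w 0.022 F [ 0.3 -0.2 -0.9] turn units [-0.11 -0.01  0.04]
to (0.4066, -0.2952, 0.1275) units [-0.29  0.36  0.98] rows 1.0
```

Emit:
apply_moves(
  commands=[
    [-0.3,0.4,0,-0.1,0,0,1],
    [0,0.05,0.3,0,0,0,1],
    [0,0.03,0.3,0,0,0,1],
    [0,0,0.1,0,0,0,1],
    [0,0,0,0,0,0,1],
  ],
)

```text
t: 9.15
ee_pos: [0.4097, -0.2985, 0.1352]
tool_rot: [2.938, 1.107, 0.004]
force: [-0.8, 0.6, -2.0]
gripper_width: 0.0218
```

```bash
python3 - <<'E'
from h import *
plan((.4066,-.2952,.1275))
E
```

```text
t 9.15 pos [ 0.4097 -0.2985  0.1352] yaw 41.28 tilt 0.17 w 0.0218 F [-0.8  0.6 -2. ] turn units [ 0.03 -0.02  0.06]
to (0.4066, -0.2952, 0.1275) units [-0.01 -0.18  0.31] rows 0.3
```

Emit:
apply_moves(
  commands=[
    [0,-0.1,0.12,0,0,0,1],
    [0,0,0.1,0,0,0,1],
    [0,0,0.06,0,0,0,1],
    [0,0,0,0,0,0,1],
  ],
)

```text
t: 9.48
ee_pos: [0.408, -0.2964, 0.1281]
tool_rot: [2.938, 1.106, 0.004]
force: [0.1, 0.1, -1.4]
gripper_width: 0.0214
```

```bash
python3 - <<'E'
from h import *
plan((.4066,-.2952,.1275))
E
```

```text
t 9.48 pos [ 0.408  -0.2964  0.1281] yaw 41.27 tilt 0.21 w 0.0214 F [ 0.1  0.1 -1.4] turn units [ 0.04 -0.02  0.05]
to (0.4066, -0.2952, 0.1275) units [-0.01 -0.07  0.02] rows 0.1
```

Emit:
apply_moves(
  commands=[
    [0,0,0.05,0,0,0,1],
    [0,0,0.03,0,0,0,1],
  ],
)

```text
t: 9.65
ee_pos: [0.4083, -0.2966, 0.1266]
tool_rot: [2.937, 1.106, 0.005]
force: [-1.1, 1.4, 9.4]
gripper_width: 0.0217
```

Emit:
apply_moves(
  commands=[
    [0,0,0.05,0,0,0,1],
    [0,0,0.03,0,0,0,1],
  ],
)

```text
t: 9.82
ee_pos: [0.4089, -0.297, 0.1266]
tool_rot: [2.935, 1.105, 0.007]
force: [-3.4, 3.8, 12.0]
gripper_width: 0.0218
```

Emit:
apply_moves(
  commands=[
    [0,0,0.04,0,0,0,1],
    [0,0,0.02,0,0,0,1],
  ],
)

```text
t: 9.98
ee_pos: [0.4091, -0.2971, 0.1267]
tool_rot: [2.934, 1.105, 0.008]
force: [-3.8, 3.7, 7.1]
gripper_width: 0.0213
```

It touched the floor at TCP z 0.127. Now I'll open slowly.

Emit:
apply_moves(
  commands=[
    [0,-0.04,-0.02,0,0,0,0.45],
    [0,0,0,0,0,0,0.35],
    [0,0,0,0,0,0,0.2],
    [0,0,0,0,0,0,0],
    [0,0,0,0,0,0,-0.3],
  ],
)

```text
t: 10.4
ee_pos: [0.4086, -0.2964, 0.1278]
tool_rot: [2.933, 1.105, 0.008]
force: [-0.1, 0.8, -0.2]
gripper_width: 0.0533
```

Emit:
apply_moves(
  commands=[
    [0,0,0,0,0,0,-0.6],
    [0,0,-0.2,0,0,0,-0.6],
    [0,0,-0.5,0,0,0,-0.6],
    [0,0,-0.8,0,0,0,-0.6],
    [0,0,-0.8,0,0,0,-0.6],
  ],
)

```text
t: 10.82
ee_pos: [0.407, -0.2951, 0.1839]
tool_rot: [2.939, 1.107, 0.004]
force: [0.4, 0.9, 0.1]
gripper_width: 0.0681
```

Emit:
apply_moves(
  commands=[
    [0,0,-1,0,0,0,-1],
    [0,0,-1,0,0,0,-1],
    [0,0,-1,0,0,0,-1],
    [0,0,-1,0,0,0,-1],
    [0,0,-1,0,0,0,-1],
  ],
)

```text
t: 11.23
ee_pos: [0.4056, -0.294, 0.3153]
tool_rot: [-2.939, -1.107, -0.002]
force: [0.3, -1.4, -0.5]
gripper_width: 0.0852
```

```bash
python3 - <<'E'
from h import *
plan((.5,-.02,.33),(.3935,.2712,.32),(.3935,.2712,.230))
c=shot('side'); f=c['frame']; print(proj(c,[(.4066,-.2952,.003),(.408,-.296,.083)]))
cv2.imwrite('pics/s3.png',f)
E
```

```text
t 11.23 pos [ 0.4056 -0.294   0.3153] yaw 41.28 tilt 0.1 w 0.0852 F [ 0.3 -1.4 -0.5] turn units [-0.01 -0.02  0.06]
to (0.5, -0.02, 0.33) units [10.04 -5.79 -0.59] rows 10.0
to (0.3935, 0.2712, 0.32) units [  4.43 -11.59   0.4 ] rows 11.6
to (0.3935, 0.2712, 0.23) units [0.  0.  3.6] rows 3.6
[[314.70501838 327.95548847]
 [317.86698247 308.72003451]]
```

View pics/s3.png

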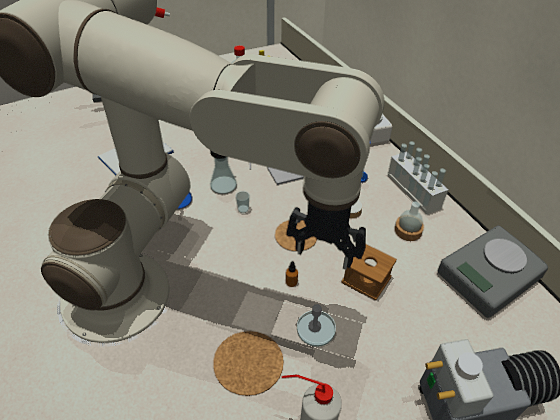

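The press stands upright in the middle of the dish at side (316,325). Next is the funnel.

Emit:
apply_moves(
  commands=[
    [1,-0.58,-0.1,0,0,0,-1],
    [1,-0.58,-0.1,0,0,0,-1],
    [1,-0.58,-0.1,0,0,0,-1],
    [1,-0.58,-0.1,0,0,0,-1],
    [1,-0.58,-0.1,0,0,0,-1],
  ],
)

```text
t: 11.7
ee_pos: [0.4524, -0.1573, 0.3371]
tool_rot: [2.934, 1.092, 0.01]
force: [0.2, -0.5, -0.1]
gripper_width: 0.0854
```

Emit:
apply_moves(
  commands=[
    [1,-0.58,0,0,0,0,-1],
    [1,-0.58,0,0,0,0,-1],
    [1,-0.58,0,0,0,0,-1],
    [1,-0.58,0,0,0,0,-1],
    [1,-0.58,0,0,0,0,-1],
  ],
)

```text
t: 12.12
ee_pos: [0.5003, -0.0134, 0.3388]
tool_rot: [2.933, 1.09, 0.014]
force: [-0.1, -1.3, -0.1]
gripper_width: 0.0853
```

Emit:
apply_moves(
  commands=[
    [0.4,-1,0,0,0,0,-1],
    [0.4,-1,0,0,0,0,-1],
    [0.4,-1,0,0,0,0,-1],
    [0.4,-1,0,0,0,0,-1],
    [0.4,-1,0,0,0,0,-1],
  ],
)

```text
t: 12.53
ee_pos: [0.456, 0.1207, 0.337]
tool_rot: [2.933, 1.092, 0.014]
force: [0.3, -0.6, -1.0]
gripper_width: 0.0856
```

```bash
python3 - <<'E'
from h import *
plan((.3935,.2712,.32),(.3935,.2712,.230))
c=capture('side'); print(onz(c,371,262,.075))
E
```

```text
t 12.53 pos [0.456  0.1207 0.337 ] yaw 40.83 tilt 0.86 w 0.0856 F [ 0.3 -0.6 -1. ] turn units [ 0.17 -0.05 -0.03]
to (0.3935, 0.2712, 0.32) units [ 2.06 -6.18  0.68] rows 6.2
to (0.3935, 0.2712, 0.23) units [0.  0.  3.6] rows 3.6
[ 0.59384993 -0.22951178  0.075     ]
```

Emit:
apply_moves(
  commands=[
    [0.35,-1,0,0.1,0,0,-1],
    [0.35,-1,0,0.1,0,0,-1],
    [0.35,-1,0,0,0,0,-1],
    [0.35,-1,0,0,0,0,-1],
    [0.35,-1,0,0,0,0,-1],
  ],
)

```text
t: 13.0
ee_pos: [0.4033, 0.2507, 0.3383]
tool_rot: [-2.939, -1.094, -0.007]
force: [0.4, -0.2, -1.0]
gripper_width: 0.0854
```

Emit:
apply_moves(
  commands=[
    [0.35,-0.8,0.2,0,0,0,-1],
    [0,0,0.2,0,0,0,-1],
    [0,0,0,0,0,0,-1],
  ],
)

```text
t: 13.25
ee_pos: [0.3941, 0.2764, 0.3289]
tool_rot: [-2.935, -1.101, -0.008]
force: [-0.6, -0.8, 0.5]
gripper_width: 0.0855
```

```bash
python3 - <<'E'
from h import *
plan((.3935,.2712,.32),(.3935,.2712,.230))
E
```

```text
t 13.25 pos [0.3941 0.2764 0.3289] yaw 41.11 tilt 0.49 w 0.0855 F [-0.6 -0.8  0.5] turn units [-0.05 -0.08  0.02]
to (0.3935, 0.2712, 0.32) units [-0.15  0.14  0.35] rows 0.4
to (0.3935, 0.2712, 0.23) units [0.  0.  3.6] rows 3.6
```

Emit:
apply_moves(
  commands=[
    [-0.15,0.14,0.4,-0.05,-0.08,0,-1],
    [0,-0.03,0.7,0,0,0,-1],
    [0,-0.03,0.7,0,0,0,-1],
    [0,-0.03,0.7,0,0,0,-1],
    [0,0,0.3,0,0,0,-1],
  ],
)

```text
t: 13.67
ee_pos: [0.3936, 0.2688, 0.2565]
tool_rot: [2.94, 1.099, 0.004]
force: [-0.0, 0.3, -0.4]
gripper_width: 0.0855
```

Emit:
apply_moves(
  commands=[
    [0,0,0,0,0,0,-1],
    [0,0,0,0,0,0,-1],
  ],
)

```text
t: 13.83
ee_pos: [0.3937, 0.2668, 0.2549]
tool_rot: [2.941, 1.096, -0.001]
force: [-0.5, -0.1, 1.6]
gripper_width: 0.0852
```

```bash
python3 - <<'E'
from h import *
plan((.3935,.2712,.230))
E
```

```text
t 13.83 pos [0.3937 0.2668 0.2549] yaw 40.88 tilt 0.2 w 0.0852 F [-0.5 -0.1  1.6] turn units [ 0.03  0.02 -0.02]
to (0.3935, 0.2712, 0.23) units [ 0.11 -0.14  1.  ] rows 1.0
```

Emit:
apply_moves(
  commands=[
    [0.1,-0.15,0.4,0,0,0,-1],
    [0,-0.03,0.3,0,0,0,-1],
    [0,-0.02,0.15,0,0,0,-1],
    [0,0,0,0,0,0,-1],
    [0,0,0,0,0,0,-1],
  ],
)

```text
t: 14.25
ee_pos: [0.3932, 0.2722, 0.2336]
tool_rot: [2.941, 1.094, 0.004]
force: [0.9, 0.4, 0.9]
gripper_width: 0.0852
```

```bash
python3 - <<'E'
from h import *
plan((.3935,.2712,.230))
c=shot('side'); f=c['frame']
cv2.imwrite('pics/s4.png',cv2.resize(f[90:200,170:280],None,fx=5,fy=5,interpolation=cv2.INTER_CUBIC))
E
```

```text
t 14.25 pos [0.3932 0.2722 0.2336] yaw 40.82 tilt 0.24 w 0.0852 F [0.9 0.4 0.9] turn units [ 0.05 -0.01 -0.04]
to (0.3935, 0.2712, 0.23) units [-0.02  0.04  0.15] rows 0.1
```

View pics/s4.png

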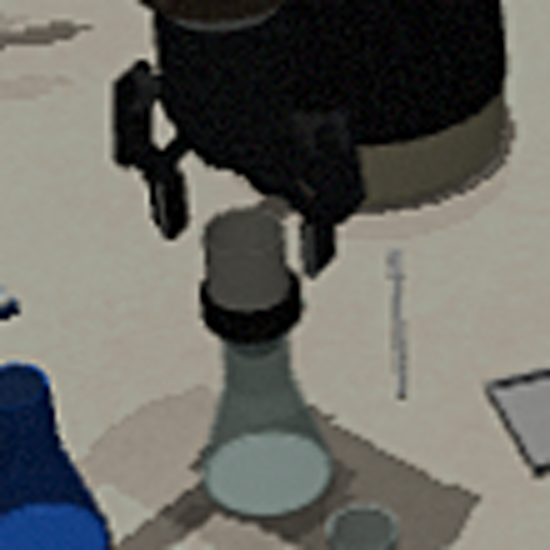

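The fingers straddle the white cup evenly: fingers at crop x 172 and 318, cup centre at 247. I'll lower a little and close.

Emit:
apply_moves(
  commands=[
    [0,0.04,0.12,0,0,0,-0.7],
    [0,0,0.03,0,0,0,-0.4],
    [0,0,0,0,0,0,-0.2],
    [0,0,0,0,0,0,-0.1],
    [0,0,0,0,0,0,0.1],
  ],
  force=25,
)

```text
t: 14.72
ee_pos: [0.3942, 0.2717, 0.2306]
tool_rot: [2.941, 1.095, 0.006]
force: [-0.3, -0.1, -0.6]
gripper_width: 0.0465
```

Emit:
apply_moves(
  commands=[
    [0,0,0,0,0,0,0.5],
    [0,0,0,0,0,0,1],
    [0,0,0,0,0,0,1],
    [0,0,0,0,0,0,1],
  ],
)

```text
t: 15.05
ee_pos: [0.3942, 0.2715, 0.2305]
tool_rot: [2.941, 1.095, 0.006]
force: [0.5, 0.8, -1.2]
gripper_width: 0.0463
```

```bash
python3 - <<'E'
from h import *
plan((.3935,.2712,.35),(.593,-.227,.34),(.593,-.227,.157))
E
```

```text
t 15.05 pos [0.3942 0.2715 0.2305] yaw 40.83 tilt 0.28 w 0.0463 F [ 0.5  0.8 -1.2] turn units [ 0.05 -0.03 -0.03]
to (0.3935, 0.2712, 0.35) units [-0.03 -0.01 -4.78] rows 4.8
to (0.593, -0.227, 0.34) units [-7.05 20.28  0.4 ] rows 20.3
to (0.593, -0.227, 0.157) units [0.   0.   7.32] rows 7.3
```

Emit:
apply_moves(
  commands=[
    [0,0,-0.3,0,0,0,1],
    [0,0,-0.6,0,0,0,1],
    [0,0,-0.7,0,0,0,1],
    [0,0,-0.7,0,0,0,1],
    [0,0,-0.7,0,0,0,1],
  ],
)

```text
t: 15.47
ee_pos: [0.3927, 0.2711, 0.3066]
tool_rot: [2.94, 1.094, -0.005]
force: [0.0, -0.1, -0.5]
gripper_width: 0.0462
```

Emit:
apply_moves(
  commands=[
    [0,0,-0.7,0,0,0,1],
    [0,0,-0.7,0,0,0,1],
    [0,0,-0.3,0,0,0,1],
  ],
)

```text
t: 15.72
ee_pos: [0.3926, 0.2712, 0.3548]
tool_rot: [2.941, 1.095, 0.001]
force: [-0.3, 1.1, 0.0]
gripper_width: 0.0466
```

```bash
python3 - <<'E'
from h import *
plan((.593,-.227,.34),(.593,-.227,.157))
c=shot('side'); f=c['frame']
cv2.imwrite('pics/s5.png',cv2.resize(f[60:200,160:280],None,fx=4,fy=4,interpolation=cv2.INTER_CUBIC))
E
```

```text
t 15.72 pos [0.3926 0.2712 0.3548] yaw 40.83 tilt 0.22 w 0.0466 F [-0.3  1.1  0. ] turn units [ 0.04  0.01 -0.03]
to (0.593, -0.227, 0.34) units [-7.03 20.3   0.59] rows 20.3
to (0.593, -0.227, 0.157) units [0.   0.   7.32] rows 7.3
```

View pics/s5.png

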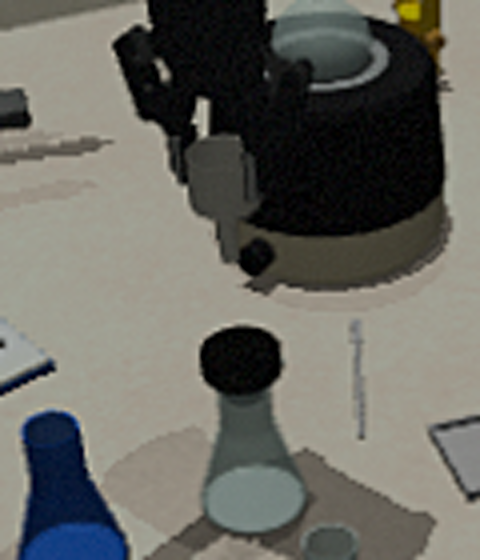

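The funnel is free and vertical (stem tip at crop (228,260)), and the collar is still on the flask. Next I'll carry it to the rack.

Emit:
apply_moves(
  commands=[
    [-0.35,1,0,0,0,0,1],
    [-0.35,1,0,0,0,0,1],
    [-0.35,1,0,0,0,0,1],
    [-0.35,1,0,0,0,0,1],
    [-0.35,1,0,0,0,0,1],
  ],
)

```text
t: 16.18
ee_pos: [0.4411, 0.1474, 0.354]
tool_rot: [2.938, 1.106, 0.001]
force: [-0.0, -0.5, -1.3]
gripper_width: 0.0463
```

Emit:
apply_moves(
  commands=[
    [-0.35,1,0,0,0,0,1],
    [-0.35,1,0,0,0,0,1],
    [-0.35,1,0,0,0,0,1],
    [-0.35,1,0,0,0,0,1],
    [-0.35,1,0,0,0,0,1],
  ],
)

```text
t: 16.6
ee_pos: [0.4913, 0.0179, 0.3505]
tool_rot: [2.939, 1.107, -0.004]
force: [0.4, 0.4, -1.2]
gripper_width: 0.0465
```

Emit:
apply_moves(
  commands=[
    [-0.35,1,0,0,0,0,1],
    [-0.35,1,0,0,0,0,1],
    [-0.35,1,0,0,0,0,1],
    [-0.35,1,0,0,0,0,1],
    [-0.35,1,0,0,0,0,1],
  ],
)

```text
t: 17.02
ee_pos: [0.5416, -0.1119, 0.3463]
tool_rot: [-2.938, -1.106, 0.01]
force: [0.8, 1.1, -1.4]
gripper_width: 0.0468
```

```bash
python3 - <<'E'
from h import *
plan((.593,-.227,.34),(.593,-.227,.157))
E
```

```text
t 17.02 pos [ 0.5416 -0.1119  0.3463] yaw 41.24 tilt 0.38 w 0.0468 F [ 0.8  1.1 -1.4] turn units [-0.05  0.06  0.05]
to (0.593, -0.227, 0.34) units [-1.47  4.82  0.25] rows 4.8
to (0.593, -0.227, 0.157) units [0.   0.   7.32] rows 7.3
```

Emit:
apply_moves(
  commands=[
    [-0.3,1,0,0,0,0,1],
    [-0.3,1,0,0,0,0,1],
    [-0.3,1,0,0,0,0,1],
    [-0.3,1,0,0,0,0,1],
    [-0.2,0.6,0.2,0,0,0,1],
  ],
)

```text
t: 17.43
ee_pos: [0.5925, -0.2293, 0.3362]
tool_rot: [-2.937, -1.102, 0.015]
force: [0.2, 0.1, -1.2]
gripper_width: 0.0463
```

Emit:
apply_moves(
  commands=[
    [0,0.05,0.7,0,0,0,1],
    [0,0.05,0.7,0,0,0,1],
    [0,0.05,0.7,0,0,0,1],
    [0,0.05,0.7,0,0,0,1],
    [0,0,0.5,0,0,0,1],
  ],
)

```text
t: 17.85
ee_pos: [0.5953, -0.238, 0.2458]
tool_rot: [-2.937, -1.095, 0.019]
force: [-0.7, -0.6, -1.8]
gripper_width: 0.0463
```

Emit:
apply_moves(
  commands=[
    [0,0,0,0,0,0,1],
    [0,0,0,0,0,0,1],
  ],
)

```text
t: 18.02
ee_pos: [0.5942, -0.2376, 0.2412]
tool_rot: [-2.933, -1.093, 0.026]
force: [0.3, -0.4, 0.5]
gripper_width: 0.0461
```

```bash
python3 - <<'E'
from h import *
plan((.593,-.227,.22),(.593,-.227,.157))
E
```

```text
t 18.02 pos [ 0.5942 -0.2376  0.2412] yaw 40.87 tilt 1.17 w 0.0461 F [ 0.3 -0.4  0.5] turn units [-0.19  0.13 -0.03]
to (0.593, -0.227, 0.22) units [ 0.24 -0.35  0.85] rows 0.8
to (0.593, -0.227, 0.157) units [0.   0.   2.52] rows 2.5
```

Emit:
apply_moves(
  commands=[
    [0.25,-0.35,0.3,-0.2,0.13,0,1],
    [0,0,0.2,0,0,0,1],
    [0,0,0,0,0,0,1],
  ],
)

```text
t: 18.27
ee_pos: [0.5932, -0.227, 0.2295]
tool_rot: [2.943, 1.096, 0.001]
force: [0.6, -1.2, -1.3]
gripper_width: 0.0464
```

```bash
python3 - <<'E'
from h import *
plan((.593,-.227,.22),(.593,-.227,.157))
c=shot('side'); f=c['frame']; print(proj(c,[(.593,-.227,.075)]))
a=cv2.resize(f[190:310,310:430],None,fx=5,fy=5,interpolation=cv2.INTER_CUBIC)
cv2.imwrite('pics/s6.png',a)
E
```

```text
t 18.27 pos [ 0.5932 -0.227   0.2295] yaw 40.86 tilt 0.09 w 0.0464 F [ 0.6 -1.2 -1.3] turn units [ 0.02 -0.   -0.03]
to (0.593, -0.227, 0.22) units [-0.01 -0.01  0.38] rows 0.4
to (0.593, -0.227, 0.157) units [0.   0.   2.52] rows 2.5
[[370.14198267 261.39834351]]
```

View pics/s6.png

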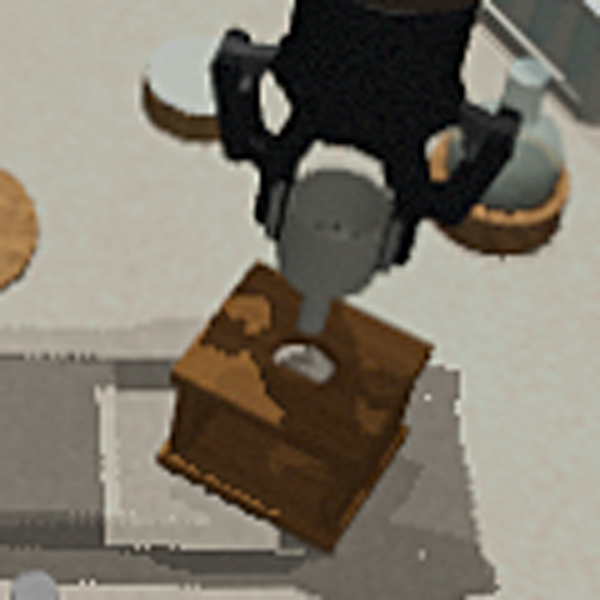

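```bash
python3 - <<'E'
from h import *
c=capture('side')
for p in[(.5932,-.227,.102),(.593,-.227,.075),(.5932,-.227,.147)]: print(((proj(c,p)-[310,190])*5).round(0))
print(onz(c,310+304/5-.4,190+361/5-.4,.075))
E
```

```text
[[310. 321.]]
[[301. 357.]]
[[324. 258.]]
[ 0.59286678 -0.22834202  0.075     ]
```

Emit:
apply_moves(
  commands=[
    [0,0.02,0.4,0,0,0,1],
    [0,0,0.5,0,0,0,1],
    [0,0,0.3,0,0,0,1],
    [0,0,0,0,0,0,1],
  ],
)

```text
t: 18.7
ee_pos: [0.5945, -0.2288, 0.199]
tool_rot: [2.941, 1.095, 0.004]
force: [0.3, -0.4, -0.6]
gripper_width: 0.0462
```

```bash
python3 - <<'E'
from h import *
plan((.593,-.2275,.158))
E
```

```text
t 18.7 pos [ 0.5945 -0.2288  0.199 ] yaw 40.83 tilt 0.25 w 0.0462 F [ 0.3 -0.4 -0.6] turn units [ 0.05 -0.01 -0.03]
to (0.593, -0.2275, 0.158) units [-0.01 -0.08  1.64] rows 1.6
```

Emit:
apply_moves(
  commands=[
    [0,-0.08,0.3,0.05,0,0,1],
    [0,-0.02,0.4,0,0,0,1],
    [0,-0.02,0.4,0,0,0,1],
    [0,0,0.1,0,0,0,1],
    [0,0,0,0,0,0,1],
  ],
)

```text
t: 19.12
ee_pos: [0.5919, -0.2263, 0.1644]
tool_rot: [-2.942, -1.095, 0.001]
force: [0.9, -0.2, -0.7]
gripper_width: 0.0466
```

```bash
python3 - <<'E'
from h import *
plan((.593,-.2275,.158))
E
```

```text
t 19.12 pos [ 0.5919 -0.2263  0.1644] yaw 40.81 tilt 0.15 w 0.0466 F [ 0.9 -0.2 -0.7] turn units [-0.03 -0.   -0.04]
to (0.593, -0.2275, 0.158) units [0.   0.06 0.26] rows 0.3
```

Emit:
apply_moves(
  commands=[
    [0,0.05,0.1,0,0,0,1],
    [0,0,0.1,0,0,0,1],
  ],
)

```text
t: 19.28
ee_pos: [0.5929, -0.2274, 0.1594]
tool_rot: [-2.942, -1.095, 0.001]
force: [-0.1, -0.5, -1.4]
gripper_width: 0.0464
```

Emit:
apply_moves(
  commands=[
    [0,0,0.06,0,0,0,1],
    [0,0,0.03,0,0,0,1],
  ],
)

```text
t: 19.45
ee_pos: [0.5931, -0.2274, 0.1574]
tool_rot: [-2.943, -1.095, 0.0]
force: [-6.0, 3.9, 10.8]
gripper_width: 0.0465
```

Emit:
apply_moves(
  commands=[
    [0,0,0.05,0,0,0,1],
    [0,0,0.03,0,0,0,1],
  ],
)

```text
t: 19.62
ee_pos: [0.5931, -0.2274, 0.1575]
tool_rot: [-2.944, -1.096, -0.001]
force: [-0.5, 0.2, -0.1]
gripper_width: 0.0464
```

The funnel seated at the predicted height. Releasing.

Emit:
apply_moves(
  commands=[
    [0,0,0,0,0,0,-0.12],
    [0,0,0,0,0,0,-0.2],
    [0,0,0,0,0,0,-0.35],
    [0,0,0,0,0,0,-0.6],
    [0,0,0,0,0,0,-1],
  ],
)

```text
t: 20.03
ee_pos: [0.5936, -0.2276, 0.1586]
tool_rot: [2.944, 1.095, 0.003]
force: [0.3, -0.0, -0.3]
gripper_width: 0.0783
```

Emit:
apply_moves(
  commands=[
    [0,0,0,0,0,0,-1],
    [0,0,-0.3,0,0,0,-1],
    [0,0,-0.8,0,0,0,-1],
    [0,0,-1,0,0,0,-1],
    [0,0,-1,0,0,0,-1],
  ],
)

```text
t: 20.45
ee_pos: [0.5919, -0.2269, 0.2338]
tool_rot: [-2.938, -1.093, 0.007]
force: [0.4, -1.5, 0.5]
gripper_width: 0.0854
```

Emit:
apply_moves(
  commands=[
    [0,0,-1,0,0,0,-1],
    [0,0,-0.8,0,0,0,-1],
    [0,-1,0,0,0,0,-1],
    [0.35,-1,0,0,0,0,-1],
    [0.35,-1,0,0,0,0,-1],
  ],
)

```text
t: 20.87
ee_pos: [0.5568, -0.1612, 0.2899]
tool_rot: [2.945, 1.089, 0.003]
force: [0.8, 0.6, 1.1]
gripper_width: 0.0851
```

```bash
python3 - <<'E'
from h import *
plan((.3935,.2712,.27),(.3935,.2712,.196))
c=shot('side'); f=c['frame']
cv2.imwrite('pics/s7.png',cv2.resize(f[120:320,200:440],None,fx=3,fy=3,interpolation=cv2.INTER_CUBIC))
E
```

```text
t 20.87 pos [ 0.5568 -0.1612  0.2899] yaw 40.59 tilt 0.12 w 0.0851 F [0.8 0.6 1.1] turn units [ 0.02 -0.01 -0.08]
to (0.3935, 0.2712, 0.27) units [  6.42 -17.34   0.8 ] rows 17.3
to (0.3935, 0.2712, 0.196) units [0.   0.   2.96] rows 3.0
```

View pics/s7.png

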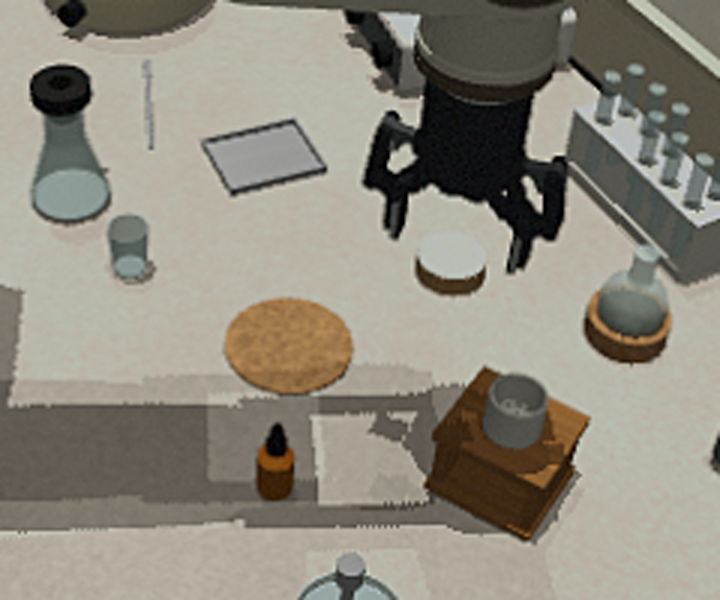

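The funnel hangs straight in the rack (crop (515,410)), and the collar and flask are unmoved. I'll measure the collar from the top view by mask.

```bash
python3 - <<'E'
from h import *
c=capture('top'); f=c['frame']; g=f.max(2)
m=np.zeros_like(g); m[195:245,115:180]=(g[195:245,115:180]<60)
cs,_=cv2.findContours(m,cv2.RETR_EXTERNAL,cv2.CHAIN_APPROX_NONE); q=max(cs,key=cv2.contourArea); x,y,w,h=cv2.boundingRect(q); print(x,y,w,h,cv2.contourArea(q))
# left extreme = top rim (z .148), right extreme= bottom rim (z .130)
L=onz(c,x,y+(h-1)/2,.148); Rr=onz(c,x+w,y+(h-1)/2,.130); print(L,Rr)
s=capture('side'); print(onz(s,200+61/3,120+82/3,.148))
print(onz(c,165.7,220.7,.002))
E
```

```text
131 206 31 29 687.0
[0.39371251 0.29888686 0.148     ] [0.39217165 0.24151108 0.13      ]
[0.39526491 0.2684507  0.148     ]
[0.39294974 0.27126665 0.002     ]
```

Emit:
apply_moves(
  commands=[
    [0.38,-1,0,0,0,0,-1],
    [0.38,-1,0,0,0,0,-1],
    [0.38,-1,0,0,0,0,-1],
    [0.38,-1,0,0,0,0,-1],
    [0.38,-1,0,0,0,0,-1],
  ],
)

```text
t: 21.43
ee_pos: [0.512, -0.0369, 0.2899]
tool_rot: [2.946, 1.083, 0.001]
force: [0.1, 0.6, -0.4]
gripper_width: 0.0856
```

Emit:
apply_moves(
  commands=[
    [0.38,-1,0,0,0,0,-1],
    [0.38,-1,0,0,0,0,-1],
    [0.38,-1,0,0,0,0,-1],
    [0.38,-1,0,0,0,0,-1],
    [0.38,-1,0,0,0,0,-1],
  ],
)

```text
t: 21.85
ee_pos: [0.4668, 0.0918, 0.2908]
tool_rot: [2.947, 1.077, 0.002]
force: [0.0, 0.9, 0.0]
gripper_width: 0.0852
```

Emit:
apply_moves(
  commands=[
    [0.38,-1,0,0,0,0,-1],
    [0.38,-1,0,0,0,0,-1],
    [0.38,-1,0,0,0,0,-1],
    [0.38,-1,0,0,0,0,-1],
    [0.38,-1,0,0,0,0,-1],
  ],
)

```text
t: 22.27
ee_pos: [0.4226, 0.2218, 0.292]
tool_rot: [2.948, 1.072, 0.004]
force: [1.1, 0.1, -0.4]
gripper_width: 0.0854
```

```bash
python3 - <<'E'
from h import *
plan((.3935,.2712,.27),(.3935,.2712,.196))
E
```

```text
t 22.27 pos [0.4226 0.2218 0.292 ] yaw 39.97 tilt 0.32 w 0.0854 F [ 1.1  0.1 -0.4] turn units [ 0.06 -0.01 -0.21]
to (0.3935, 0.2712, 0.27) units [ 0.42 -2.26  0.88] rows 2.3
to (0.3935, 0.2712, 0.196) units [0.   0.   2.96] rows 3.0
```

Emit:
apply_moves(
  commands=[
    [0.2,-1,0,0.05,0,-0.2,-1],
    [0.2,-1,0,0,0,0,-1],
    [0,-0.2,0.4,0,0,0,-1],
    [0,0,0.4,0,0,0,-1],
    [0,0,0,0,0,0,-1],
  ],
)

```text
t: 22.68
ee_pos: [0.3944, 0.2752, 0.2719]
tool_rot: [2.94, 1.105, 0.003]
force: [-0.8, -0.8, -1.0]
gripper_width: 0.0854
```

Emit:
apply_moves(
  commands=[
    [0,0,0,0,0,0,-1],
  ],
)

```text
t: 22.77
ee_pos: [0.3949, 0.2745, 0.2715]
tool_rot: [2.94, 1.104, 0.002]
force: [-0.2, -0.0, 0.6]
gripper_width: 0.0855
```

```bash
python3 - <<'E'
from h import *
plan((.3935,.2705,.22),(.3935,.2705,.19))
E
```

```text
t 22.77 pos [0.3949 0.2745 0.2715] yaw 41.16 tilt 0.1 w 0.0855 F [-0.2 -0.   0.6] turn units [ 0.02 -0.01  0.03]
to (0.3935, 0.2705, 0.22) units [-0.15  0.09  2.06] rows 2.1
to (0.3935, 0.2705, 0.19) units [0.  0.  1.2] rows 1.2
```

Emit:
apply_moves(
  commands=[
    [-0.15,0.05,0.5,0,0,0,-1],
    [0,-0.02,0.6,0,0,0,-1],
    [0,-0.02,0.6,0,0,0,-1],
    [0,0,0.3,0,0,0,-1],
    [0,0,0,0,0,0,-1],
  ],
)

```text
t: 23.18
ee_pos: [0.3961, 0.2675, 0.221]
tool_rot: [2.943, 1.094, 0.005]
force: [-0.3, 0.1, 0.5]
gripper_width: 0.0859
```

```bash
python3 - <<'E'
from h import *
plan((.3935,.2705,.19))
E
```

```text
t 23.18 pos [0.3961 0.2675 0.221 ] yaw 40.8 tilt 0.21 w 0.0859 F [-0.3  0.1  0.5] turn units [ 0.03 -0.02 -0.04]
to (0.3935, 0.2705, 0.19) units [-0.   -0.16  1.24] rows 1.2
```

Emit:
apply_moves(
  commands=[
    [0,-0.18,0.2,0,0,0,-1],
    [0,-0.02,0.4,0,0,0,-1],
    [0,-0.02,0.4,0,0,0,-1],
    [0,0,0.1,0,0,0,-1],
    [0,0,0,0,0,0,-1],
  ],
)

```text
t: 23.6
ee_pos: [0.3938, 0.2713, 0.1927]
tool_rot: [2.944, 1.091, 0.008]
force: [-0.2, -0.6, -0.9]
gripper_width: 0.0854
```

```bash
python3 - <<'E'
from h import *
plan((.3935,.2705,.19))
E
```

```text
t 23.6 pos [0.3938 0.2713 0.1927] yaw 40.68 tilt 0.31 w 0.0854 F [-0.2 -0.6 -0.9] turn units [ 0.04 -0.05 -0.06]
to (0.3935, 0.2705, 0.19) units [-0.03  0.02  0.11] rows 0.1
```

Emit:
apply_moves(
  commands=[
    [0,0.02,0.08,0,0,0,-0.8],
    [0,0,0,0,0,0,-0.6],
    [0,0,0,0,0,0,-0.5],
    [0,0,0,0,0,0,-0.4],
    [0,0,0,0,0,0,-0.3],
  ],
  force=25,
)

```text
t: 24.02
ee_pos: [0.3944, 0.2712, 0.1913]
tool_rot: [2.944, 1.092, 0.009]
force: [-1.1, 0.8, -1.0]
gripper_width: 0.0581
```

Emit:
apply_moves(
  commands=[
    [0,0,0,0,0,0,0],
    [0,0,0,0,0,0,0.5],
    [0,0,0,0,0,0,1],
    [0,0,0,0,0,0,1],
  ],
)

```text
t: 24.35
ee_pos: [0.3944, 0.2712, 0.1916]
tool_rot: [2.944, 1.092, 0.01]
force: [0.3, 0.9, -0.7]
gripper_width: 0.0579
```

```bash
python3 - <<'E'
from h import *
plan((.3935,.2705,.27),(.6,.2405,.24),(.6,.2405,.083))
E
```

```text
t 24.35 pos [0.3944 0.2712 0.1916] yaw 40.71 tilt 0.38 w 0.0579 F [ 0.3  0.9 -0.7] turn units [ 0.04 -0.06 -0.06]
to (0.3935, 0.2705, 0.27) units [-0.05 -0.   -3.14] rows 3.1
to (0.6, 0.2405, 0.24) units [5.45 6.32 1.2 ] rows 6.3
to (0.6, 0.2405, 0.083) units [0.   0.   6.28] rows 6.3
```

Emit:
apply_moves(
  commands=[
    [0,0,-0.2,0,0,0,1],
    [0,0,-0.4,0,0,0,1],
    [0,0,-0.4,0,0,0,1],
    [0,0,-0.6,0,0,0,1],
    [0,0,-0.6,0,0,0,1],
  ],
)

```text
t: 24.77
ee_pos: [0.3933, 0.2707, 0.249]
tool_rot: [2.943, 1.092, 0.004]
force: [-0.5, 1.1, -0.5]
gripper_width: 0.058
```

Emit:
apply_moves(
  commands=[
    [0,0,-0.6,0,0,0,1],
    [0,0,-0.2,0,0,0,1],
    [0,0,0,0,0,0,1],
  ],
)

```text
t: 25.02
ee_pos: [0.3939, 0.2711, 0.2757]
tool_rot: [2.944, 1.092, 0.014]
force: [-0.7, -0.4, -1.3]
gripper_width: 0.058
```

```bash
python3 - <<'E'
from h import *
plan((.6,.2405,.25),(.6,.2405,.088))
c=shot('side'); f=c['frame']
cv2.imwrite('pics/s8.png',cv2.resize(f[70:200,160:280],None,fx=4,fy=4,interpolation=cv2.INTER_CUBIC))
E
```

```text
t 25.02 pos [0.3939 0.2711 0.2757] yaw 40.71 tilt 0.53 w 0.058 F [-0.7 -0.4 -1.3] turn units [ 0.06 -0.09 -0.06]
to (0.6, 0.2405, 0.25) units [5.42 6.33 1.03] rows 6.3
to (0.6, 0.2405, 0.088) units [0.   0.   6.48] rows 6.5
```

View pics/s8.png

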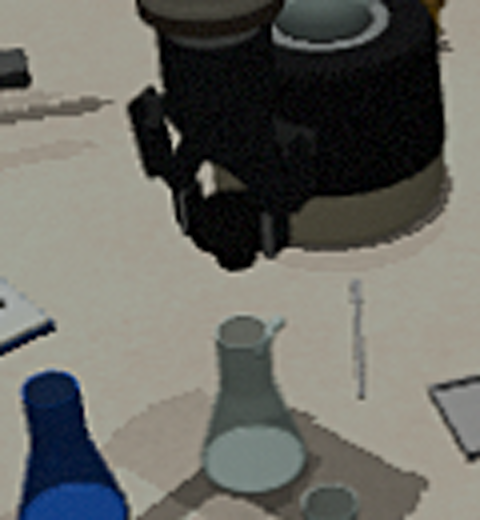

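The collar is in the gripper, plug down (crop (235,235)). The flask stands bare with its side tube showing at crop (275,325). Next I'll carry the collar to the tray.

Emit:
apply_moves(
  commands=[
    [0.88,1,0,0,0,0,1],
    [0.88,1,0,0,0,0,1],
    [0.88,1,0,0,0,0,1],
    [0.88,1,0,0,0,0,1],
    [0.88,1,0,0,0,0,1],
  ],
)

```text
t: 25.48
ee_pos: [0.5595, 0.2484, 0.275]
tool_rot: [2.942, 1.1, 0.012]
force: [-0.8, 0.9, 0.5]
gripper_width: 0.0579
```

Emit:
apply_moves(
  commands=[
    [0.88,1,0.2,0,0,0,1],
    [0.3,0.5,0.5,0,0,0,1],
    [0,0,0.5,0,0,0,1],
    [0,0,0.5,0,0,0,1],
    [0,0,0,0,0,0,1],
  ],
)

```text
t: 25.9
ee_pos: [0.6136, 0.2363, 0.2237]
tool_rot: [2.944, 1.094, 0.002]
force: [-1.3, 0.6, -0.6]
gripper_width: 0.0582
```

```bash
python3 - <<'E'
from h import *
plan((.6,.2405,.15),(.6,.2405,.088))
E
```

```text
t 25.9 pos [0.6136 0.2363 0.2237] yaw 40.78 tilt 0.08 w 0.0582 F [-1.3  0.6 -0.6] turn units [ 0.01 -0.01 -0.04]
to (0.6, 0.2405, 0.15) units [-0.3  -0.48  2.95] rows 2.9
to (0.6, 0.2405, 0.088) units [0.   0.   2.48] rows 2.5
```

Emit:
apply_moves(
  commands=[
    [-0.3,-0.45,0.4,0,0,0,1],
    [0,-0.02,0.8,0,0,0,1],
    [0,-0.02,0.8,0,0,0,1],
    [0,0,0.6,0,0,0,1],
    [0,0,0.2,0,0,0,1],
  ],
)

```text
t: 26.32
ee_pos: [0.5963, 0.2419, 0.1518]
tool_rot: [2.944, 1.096, 0.001]
force: [-1.4, -0.0, -0.9]
gripper_width: 0.0581
```

Emit:
apply_moves(
  commands=[
    [0,0,0,0,0,0,1],
  ],
)

```text
t: 26.4
ee_pos: [0.5953, 0.2421, 0.151]
tool_rot: [-2.944, -1.097, 0.002]
force: [-0.5, -0.2, -0.6]
gripper_width: 0.0583
```

```bash
python3 - <<'E'
from h import *
plan((.6,.2405,.0875))
E
```

```text
t 26.4 pos [0.5953 0.2421 0.151 ] yaw 40.88 tilt 0.08 w 0.0583 F [-0.5 -0.2 -0.6] turn units [-0.01  0.01 -0.02]
to (0.6, 0.2405, 0.0875) units [0.1  0.17 2.54] rows 2.5
```

Contact is expected near TCP z = 0.1916 − 0.105 = 0.0866.

Emit:
apply_moves(
  commands=[
    [0.1,0.17,0.5,0,0,0,1],
    [0,0.02,0.6,0,0,0,1],
    [0,0,0.6,0,0,0,1],
    [0,0,0.4,0,0,0,1],
    [0,0,0,0,0,0,1],
  ],
)

```text
t: 26.82
ee_pos: [0.6022, 0.2406, 0.0993]
tool_rot: [2.943, 1.098, 0.007]
force: [0.2, -1.4, -0.4]
gripper_width: 0.0579
```

```bash
python3 - <<'E'
from h import *
plan((.6,.2405,.0875))
E
```

```text
t 26.82 pos [0.6022 0.2406 0.0993] yaw 40.93 tilt 0.27 w 0.0579 F [ 0.2 -1.4 -0.4] turn units [ 0.02 -0.05 -0.01]
to (0.6, 0.2405, 0.0875) units [-0.07 -0.05  0.47] rows 0.5
```

Emit:
apply_moves(
  commands=[
    [-0.07,-0.05,0.2,0,0,0,1],
    [0,0,0.2,0,0,0,1],
    [0,0,0.04,0,0,0,1],
  ],
)

```text
t: 27.07
ee_pos: [0.6007, 0.2405, 0.0889]
tool_rot: [2.943, 1.098, 0.01]
force: [-0.3, 0.2, -0.1]
gripper_width: 0.0577
```

Emit:
apply_moves(
  commands=[
    [0,0,0.05,0,0,0,1],
    [0,0,0.03,0,0,0,1],
  ],
)

```text
t: 27.23
ee_pos: [0.601, 0.2406, 0.0874]
tool_rot: [2.943, 1.098, 0.012]
force: [0.3, 0.2, -0.7]
gripper_width: 0.0579
```

Emit:
apply_moves(
  commands=[
    [0,0,0.05,0,0,0,1],
    [0,0,0.02,0,0,0,1],
  ],
)

```text
t: 27.4
ee_pos: [0.6013, 0.2406, 0.0862]
tool_rot: [2.943, 1.098, 0.013]
force: [0.7, -0.0, 0.2]
gripper_width: 0.0578
```

Emit:
apply_moves(
  commands=[
    [0,0,0.03,0,0,0,1],
    [0,0,0.02,0,0,0,1],
  ],
)

```text
t: 27.57
ee_pos: [0.6015, 0.2408, 0.0858]
tool_rot: [2.942, 1.098, 0.015]
force: [-4.7, -2.0, 8.8]
gripper_width: 0.0582
```

Emit:
apply_moves(
  commands=[
    [0,0,0.03,0,0,0,1],
  ],
)

```text
t: 27.65
ee_pos: [0.6015, 0.2408, 0.0858]
tool_rot: [2.942, 1.098, 0.015]
force: [-5.7, -1.4, 11.6]
gripper_width: 0.0577
```

The collar touched the tray floor. Releasing and backing off.

Emit:
apply_moves(
  commands=[
    [0,0,-0.02,0,0,0,-0.38],
    [0,0,0,0,0,0,-0.45],
    [0,0,0,0,0,0,-0.6],
    [0,0,0,0,0,0,-0.8],
    [0,0,0,0,0,0,-1],
  ],
)

```text
t: 28.07
ee_pos: [0.6018, 0.2409, 0.087]
tool_rot: [2.942, 1.098, 0.017]
force: [0.5, -1.1, -0.6]
gripper_width: 0.0847
```

Emit:
apply_moves(
  commands=[
    [0,0,0,0,0,0,-1],
    [0,0,-0.3,0,0,0,-1],
    [0,0,-0.8,0,0,0,-1],
    [0,0,-1,0,0,0,-1],
    [0,0,-1,0,0,0,-1],
  ],
)

```text
t: 28.48
ee_pos: [0.5989, 0.2401, 0.162]
tool_rot: [2.943, 1.098, 0.001]
force: [1.1, 0.3, 0.0]
gripper_width: 0.0851
```

Emit:
apply_moves(
  commands=[
    [0,0,-1,0,0,0,-1],
    [0,0,-1,0,0,0,-1],
    [0,0,-1,0,0,0,-1],
    [-0.85,-1,0,0,0,0,-1],
    [-0.85,-1,0,0,0,0,-1],
  ],
)

```text
t: 28.9
ee_pos: [0.5369, 0.249, 0.2486]
tool_rot: [2.944, 1.093, 0.016]
force: [0.1, 1.0, -1.0]
gripper_width: 0.0856
```

```bash
python3 - <<'E'
from h import *
plan((.3935,.2712,.25),(.3935,.2712,.164))
c=capture('side'); f=c['frame']
g=f.max(2); m=np.zeros_like(g); m[140:190,265:315]=g[140:190,265:315]<45
q=max(cv2.findContours(m,cv2.RETR_EXTERNAL,cv2.CHAIN_APPROX_NONE)[0],key=cv2.contourArea); print('collar px',cv2.boundingRect(q)); 
print('expect',proj(c,[(.601,.2405,.043),(.601,.2405,.025),(.601,.2405,.003)]))
cv2.imwrite('pics/s9.png',cv2.resize(f[110:220,190:330],None,fx=4,fy=4,interpolation=cv2.INTER_CUBIC))
E
```

```text
t 28.9 pos [0.5369 0.249  0.2486] yaw 40.75 tilt 0.58 w 0.0856 F [ 0.1  1.  -1. ] turn units [ 0.05 -0.1  -0.05]
to (0.3935, 0.2712, 0.25) units [-3.75 -4.43 -0.06] rows 4.4
to (0.3935, 0.2712, 0.164) units [0.   0.   3.44] rows 3.4
collar px (278, 158, 20, 19)
expect [[287.63779384 162.7218127 ]
 [287.50785288 167.20300945]
 [287.35164686 172.5807866 ]]
```

View pics/s9.png

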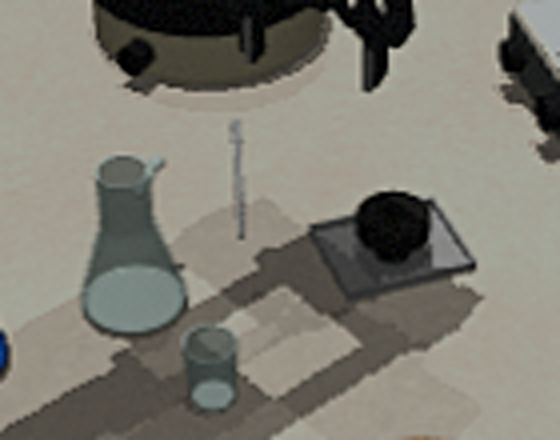

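The collar stands plug-down in the tray (side bbox centre (288,167), as predicted). The bare flask is at crop (125,240). Next is the flask.

Emit:
apply_moves(
  commands=[
    [-0.85,-1,0,0,0,0,-1],
    [-0.85,-1,0,0,0,0,-1],
    [-0.85,-1,0,0,0,0,-1],
    [-0.7,-0.8,0,0,0,0,-1],
    [0,0,0,0,0,0,-1],
  ],
)

```text
t: 29.37
ee_pos: [0.4018, 0.2691, 0.2509]
tool_rot: [2.944, 1.096, 0.02]
force: [-0.0, -0.2, 0.7]
gripper_width: 0.0852
```

Emit:
apply_moves(
  commands=[
    [0,0,0,0,0,0,-1],
  ],
)

```text
t: 29.45
ee_pos: [0.4011, 0.2693, 0.2519]
tool_rot: [2.943, 1.098, 0.023]
force: [1.4, 0.3, 0.6]
gripper_width: 0.0858
```

```bash
python3 - <<'E'
from h import *
plan((.3932,.2708,.21),(.3932,.2708,.164))
c=capture('side'); print(onz(c,190+123/4-.4,110+172/4-.4,.13))
E
```

```text
t 29.45 pos [0.4011 0.2693 0.2519] yaw 40.9 tilt 0.82 w 0.0858 F [1.4 0.3 0.6] turn units [ 0.06 -0.15 -0.02]
to (0.3932, 0.2708, 0.21) units [-0.2  -0.25  1.67] rows 1.7
to (0.3932, 0.2708, 0.164) units [0.   0.   1.84] rows 1.8
[0.39364291 0.2678004  0.13      ]
```

Emit:
apply_moves(
  commands=[
    [-0.2,-0.25,0.3,0.06,-0.15,0,-1],
    [0,-0.02,0.5,0,0,0,-1],
    [0,-0.02,0.5,0,0,0,-1],
    [0,0,0.2,0,0,0,-1],
    [0,0,0,0,0,0,-1],
  ],
)

```text
t: 29.92
ee_pos: [0.3944, 0.2713, 0.2121]
tool_rot: [-2.945, -1.093, 0.004]
force: [0.5, 0.1, 0.6]
gripper_width: 0.0851
```

```bash
python3 - <<'E'
from h import *
plan((.3932,.2705,.164))
E
```

```text
t 29.92 pos [0.3944 0.2713 0.2121] yaw 40.73 tilt 0.16 w 0.0851 F [0.5 0.1 0.6] turn units [-0.02  0.03 -0.05]
to (0.3932, 0.2705, 0.164) units [-0.06 -0.01  1.92] rows 1.9
```

Emit:
apply_moves(
  commands=[
    [-0.06,-0.03,0.4,0,0,0,-1],
    [0,-0.04,0.5,0,0,0,-1],
    [0,-0.04,0.5,0,0,0,-1],
    [0,0,0.2,0,0,0,-1],
    [0,0,0,0,0,0,-1],
  ],
)

```text
t: 30.33
ee_pos: [0.3922, 0.272, 0.1693]
tool_rot: [-2.946, -1.091, 0.006]
force: [0.6, -0.8, 0.3]
gripper_width: 0.0856
```

```bash
python3 - <<'E'
from h import *
plan((.3932,.2705,.164))
E
```

```text
t 30.33 pos [0.3922 0.272  0.1693] yaw 40.63 tilt 0.23 w 0.0856 F [ 0.6 -0.8  0.3] turn units [-0.02  0.04 -0.07]
to (0.3932, 0.2705, 0.164) units [-0.01  0.07  0.21] rows 0.2
```

Emit:
apply_moves(
  commands=[
    [0,0.06,0.15,0,0,0,-0.7],
    [0,0,0.05,0,0,0,-0.3],
    [0,0,0,0,0,0,-0.1],
    [0,0,0,0,0,0,0],
    [0,0,0,0,0,0,0.1],
  ],
  force=30,
)

```text
t: 30.75
ee_pos: [0.394, 0.2708, 0.1653]
tool_rot: [-2.946, -1.09, 0.004]
force: [0.9, 0.6, -2.1]
gripper_width: 0.0404
```

Emit:
apply_moves(
  commands=[
    [0,0,0,0,0,0,0.3],
    [0,0,0,0,0,0,0.6],
    [0,0,0,0,0,0,1],
    [0,0,0,0,0,0,1],
  ],
)

```text
t: 31.08
ee_pos: [0.3941, 0.2708, 0.1657]
tool_rot: [-2.946, -1.09, 0.003]
force: [-0.2, -0.1, -2.3]
gripper_width: 0.0407
```

```bash
python3 - <<'E'
from h import *
plan((.3932,.2705,.265),(.502,-.0105,.26),(.502,-.0105,.17))
E
```

```text
t 31.08 pos [0.3941 0.2708 0.1657] yaw 40.61 tilt 0.12 w 0.0407 F [-0.2 -0.1 -2.3] turn units [-0.01  0.02 -0.08]
to (0.3932, 0.2705, 0.265) units [-0.03 -0.01 -3.97] rows 4.0
to (0.502, -0.0105, 0.26) units [-4.09 11.34  0.2 ] rows 11.3
to (0.502, -0.0105, 0.17) units [0.  0.  3.6] rows 3.6
```

Emit:
apply_moves(
  commands=[
    [0,0,-0.3,0,0,0,1],
    [0,0,-0.6,0,0,0,1],
    [0,0,-0.7,0,0,0,1],
    [0,0,-0.7,0,0,0,1],
    [0,0,-0.7,0,0,0,1],
  ],
)

```text
t: 31.5
ee_pos: [0.3928, 0.2701, 0.2418]
tool_rot: [2.946, 1.09, -0.014]
force: [0.0, -0.0, -2.0]
gripper_width: 0.0407
```

Emit:
apply_moves(
  commands=[
    [0,0,-0.7,0,0,0,1],
    [0,0,-0.3,0,0,0,1],
    [-0.2,0.5,0,0,0,0,1],
    [-0.36,1,0,0,0,0,1],
    [-0.36,1,0,0,0,0,1],
  ],
)

```text
t: 31.92
ee_pos: [0.416, 0.2097, 0.2741]
tool_rot: [-2.942, -1.098, 0.002]
force: [1.1, -0.5, -1.3]
gripper_width: 0.0408
```

Emit:
apply_moves(
  commands=[
    [-0.36,1,0,0,0,0,1],
    [-0.36,1,0,0,0,0,1],
    [-0.36,1,0,0,0,0,1],
    [-0.36,1,0,0,0,0,1],
    [-0.36,1,0,0,0,0,1],
  ],
)

```text
t: 32.33
ee_pos: [0.4646, 0.0802, 0.2743]
tool_rot: [-2.941, -1.101, 0.002]
force: [0.4, 0.7, -2.2]
gripper_width: 0.0407
```

```bash
python3 - <<'E'
from h import *
plan((.502,-.0105,.26),(.502,-.0105,.17))
E
```

```text
t 32.33 pos [0.4646 0.0802 0.2743] yaw 41.07 tilt 0.1 w 0.0407 F [ 0.4  0.7 -2.2] turn units [-0.02  0.01  0.01]
to (0.502, -0.0105, 0.26) units [-1.25  3.72  0.57] rows 3.7
to (0.502, -0.0105, 0.17) units [0.  0.  3.6] rows 3.6
```

Emit:
apply_moves(
  commands=[
    [-0.35,1,0,0,0,0,1],
    [-0.35,1,0,0,0,0,1],
    [-0.35,1,0,0,0,0,1],
    [-0.15,0.3,0.3,0,0,0,1],
    [0,0,0.3,0,0,0,1],
  ],
)

```text
t: 32.75
ee_pos: [0.4981, -0.0103, 0.2593]
tool_rot: [2.944, 1.096, -0.0]
force: [-0.0, 0.3, -3.0]
gripper_width: 0.0405
```

Emit:
apply_moves(
  commands=[
    [0,0,0.6,0,0,0,1],
    [0,0,0.6,0,0,0,1],
    [0,0,0.5,0,0,0,1],
    [0,0,0.2,0,0,0,1],
    [0,0,0,0,0,0,1],
  ],
)

```text
t: 33.17
ee_pos: [0.4961, -0.0078, 0.2064]
tool_rot: [-2.942, -1.094, 0.005]
force: [-0.5, 0.3, -2.0]
gripper_width: 0.0407
```

```bash
python3 - <<'E'
from h import *
plan((.502,-.0105,.172))
E
```

```text
t 33.17 pos [ 0.4961 -0.0078  0.2064] yaw 40.79 tilt 0.23 w 0.0407 F [-0.5  0.3 -2. ] turn units [-0.04  0.02 -0.04]
to (0.502, -0.0105, 0.172) units [0.11 0.24 1.38] rows 1.4
```

Emit:
apply_moves(
  commands=[
    [0.11,0.24,0.3,-0.04,0.02,0,1],
    [0,0.02,0.4,0,0,0,1],
    [0,0,0.3,0,0,0,1],
    [0,0,0,0,0,0,1],
  ],
)

```text
t: 33.5
ee_pos: [0.5032, -0.0098, 0.1802]
tool_rot: [2.943, 1.097, 0.003]
force: [-0.5, -0.4, -2.2]
gripper_width: 0.0407
```

```bash
python3 - <<'E'
from h import *
plan((.502,-.0105,.172))
E
```

```text
t 33.5 pos [ 0.5032 -0.0098  0.1802] yaw 40.88 tilt 0.11 w 0.0407 F [-0.5 -0.4 -2.2] turn units [ 0.02 -0.01 -0.02]
to (0.502, -0.0105, 0.172) units [-0.06 -0.01  0.33] rows 0.3
```

Emit:
apply_moves(
  commands=[
    [-0.05,-0.01,0.15,0,0,0,1],
    [0,0,0.12,0,0,0,1],
    [0,0,0,0,0,0,1],
  ],
)

```text
t: 33.75
ee_pos: [0.5021, -0.0104, 0.1728]
tool_rot: [2.943, 1.097, 0.002]
force: [0.3, -0.9, -2.1]
gripper_width: 0.0407
```

Emit:
apply_moves(
  commands=[
    [0,0,0.05,0,0,0,1],
    [0,0,0.03,0,0,0,1],
  ],
)

```text
t: 33.92
ee_pos: [0.5022, -0.0105, 0.171]
tool_rot: [2.943, 1.096, 0.003]
force: [-0.4, -0.8, -2.5]
gripper_width: 0.0409
```

Emit:
apply_moves(
  commands=[
    [0,0,0.04,0,0,0,1],
    [0,0,0,0,0,0,1],
  ],
)

```text
t: 34.08
ee_pos: [0.5023, -0.0106, 0.1702]
tool_rot: [2.943, 1.096, 0.004]
force: [-0.7, 0.5, -2.6]
gripper_width: 0.041
```

Emit:
apply_moves(
  commands=[
    [0,0,0.03,0,0,0,1],
    [0,0,0.02,0,0,0,1],
  ],
)

```text
t: 34.25
ee_pos: [0.5026, -0.0104, 0.1699]
tool_rot: [2.942, 1.096, 0.006]
force: [-3.5, 3.3, 6.6]
gripper_width: 0.0405
```

Emit:
apply_moves(
  commands=[
    [0,0,0.03,0,0,0,1],
    [0,0,0.0,0,0,0,1],
  ],
)

```text
t: 34.42
ee_pos: [0.5027, -0.0103, 0.1702]
tool_rot: [2.942, 1.096, 0.007]
force: [0.2, -0.8, -2.2]
gripper_width: 0.0407
```

The flask touched the mat. Releasing slowly and backing off well above the rim.

Emit:
apply_moves(
  commands=[
    [0,0,0.02,0,0,0,0.03],
    [0,0,0,0,0,0,-0.05],
    [0,0,0,0,0,0,-0.2],
    [0,0,0,0,0,0,-0.5],
    [0,0,0,0,0,0,-0.9],
  ],
)

```text
t: 34.83
ee_pos: [0.5031, -0.0103, 0.1703]
tool_rot: [2.941, 1.096, 0.01]
force: [-0.3, -0.1, -0.1]
gripper_width: 0.0734
```

Emit:
apply_moves(
  commands=[
    [0,0,0,0,0,0,-1],
    [0,0,-0.3,0,0,0,-1],
    [0,0,-0.7,0,0,0,-1],
    [0,0,-0.8,0,0,0,-1],
    [0,0,-1,0,0,0,-1],
  ],
)

```text
t: 35.25
ee_pos: [0.501, -0.0101, 0.239]
tool_rot: [-2.942, -1.096, 0.002]
force: [0.3, -0.2, -0.0]
gripper_width: 0.0855
```

Emit:
apply_moves(
  commands=[
    [0,0,-1,0,0,0,-1],
    [0,0,-1,0,0,0,-1],
    [0,0,-1,0,0,0,-1],
    [0,0,-1,0,0,0,-1],
    [0,0,-1,0,0,0,-1],
  ],
)

```text
t: 35.67
ee_pos: [0.4996, -0.01, 0.3729]
tool_rot: [-2.943, -1.096, 0.001]
force: [0.8, 0.3, -0.5]
gripper_width: 0.0853
```

Emit:
apply_moves(
  commands=[
    [0.85,1,0,0,0,0,-1],
    [0.85,1,0,0,0,0,-1],
    [0.85,1,0,0,0,0,-1],
    [0.85,1,0,0,0,0,-1],
    [0,0,0,0,0,0,-1],
  ],
)

```text
t: 36.08
ee_pos: [0.6332, -0.0303, 0.3858]
tool_rot: [2.938, 1.095, 0.019]
force: [-1.4, -0.6, -0.1]
gripper_width: 0.0855
```

```bash
python3 - <<'E'
from h import *
plan()
c=shot('side'); print(proj(c,[(.5018,-.0105,.005),(.5018,-.0105,.135)]))
cv2.imwrite('pics/s10.png',cv2.resize(c['frame'][110:360,190:430],None,fx=2.4,fy=2.4,interpolation=cv2.INTER_CUBIC))
E
```

```text
t 36.08 pos [ 0.6332 -0.0303  0.3858] yaw 40.88 tilt 0.78 w 0.0855 F [-1.4 -0.6 -0.1] turn units [ 0.11 -0.1  -0.02]
[[295.55780317 233.88703581]
 [297.33685838 199.45094429]]
```

View pics/s10.png

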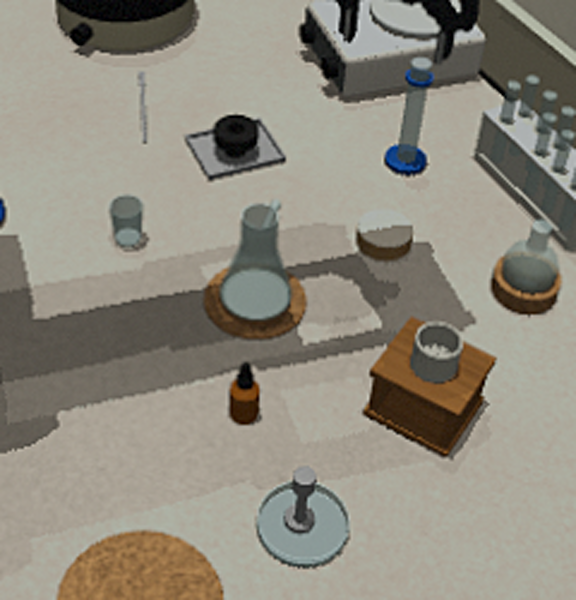

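All four pieces are in place. The flask base at crop (256,295) is centred on the mat to within a few mm, and the bottle and beaker have not moved. I'll let the arm settle, then hand in.

Emit:
apply_moves(
  commands=[
    [0,0,0,0,0,0,-1],
    [0,0,0,0,0,0,-1],
    [0,0,0,0,0,0,-1],
  ],
)

```text
t: 36.38
ee_pos: [0.6301, -0.0296, 0.3873]
tool_rot: [2.938, 1.096, 0.018]
force: [0.0, 0.5, -0.1]
gripper_width: 0.0854
```

```bash
python3 -c "
from plant import finish_job
print(finish_job())"
```

```text
the job is handed in; nothing more can be done
None
```

I took the filter apart in the order asked and handed the job in at about 36 s, inside the 128 s limit. The press stands in the dish, the funnel hangs in the rack, the collar stands plug-down in the tray, and the flask stands on the smaller mat.

- **Last picture:** all four pieces are upright in their places. The flask is centred on the mat to within a few mm, and the bottle and beaker look unmoved. The gripper was well clear of everything.
- **Contact forces:** the wrist readings at each set-down were about 12 N or less.
- **What went less cleanly:** on the first descent the tool drifted about 8 mm sideways, so the press was nudged inside the funnel as the jaws closed. It did no visible harm to the stack, and I corrected for drift on the later moves. Side and top views of the rack hole also disagreed by about 3 mm until a closer look brought them to within 2 mm.

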